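# Hang a one-way clutch set nested on the panel hook

### The arm

A 6-joint arm with a two-finger parallel gripper is mounted at the origin on the work surface. World frame = base frame: x ahead of the robot, y to its left, z up, the work surface at z = 0. Lengths are in m, angles in rad, forces in N, time in s.
With the tool pointing down it reaches from about 0.425 to 0.95 m from the base axis. Payload 3.5 kg.
Tool frame: the origin (TCP) lies midway between the tips of the shut fingers; the grasp point (between the pads) lies 19 mm behind it; z points along the fingers, y is the direction in which the jaws open and shut (so a half turn about z gives the same grasp; the last joint's range is limited). The gripper opens to 85 mm and grips with 20 to 120 N. Pads are 22 mm wide; open, the fingers measure 114 mm over their backs; the gripper's body (76 mm by 85 mm) begins 54 mm behind the grasp point. The pads swing forward as they close: fully open they stand 13 mm farther back than shut.
Start: joints at [1.028, 0.286, 1.577, -0, 1.279, -0.15], TCP at [0.258, 0.624, 0.231] pointing down, gripper open.
Joint ranges: [-2.77, 2.77], [-0.9, 2.22], [0.21, 2.48], [-1.53, 4.67], [0.24, 2.81], [-2.84, 2.84]. Speed limits (rad/s): [2.79, 2.79, 3.14, 3.14, 3.14, 3.14].

### API

Orientations are given as a unit quaternion [x, y, z, w].
In Python, from plant import env gives the robot as it stands.
- The arm moves only by the tool apply_moves, never from a script. Its argument "series" is a list of rows, each an object with "slide": the shift along the tool's x, y, z in mm, a list of three; "rotation": the turn, a rotation vector about the tool's x, y, z in degrees, a list of three; "claw": the closure, from 0 (fully open) to 1 (shut). A call has 1 to 20 rows; each row is the pose to reach, as a shift and turn from the pose commanded when the call began, along the tool's axes at that moment; what a row does not reach only later rows make up. A row lasts 1/12 s, in which the tool goes at most 41.7 mm and 7.16 degrees, less where a joint would pass 70% of its speed; a pose out of reach is approached as far as the arm can. A call with a gripper value outside its range is refused whole. The fingers move at their own pace and stop on an object; "squeeze" is the grip in N (left out, the last holds). Time passes only in rows, so rows that repeat a pose let the fingers close. It gives the time, the measured TCP pose, the force and the opening at its end, in the units of the state.
- env.sense(): the state, without advancing time (a new reading comes with each control period).
- env.capture(name): name is "side" or "top" or "wrist"; returns a dict with "pixels" (480x640x3 uint8, blue, green, red), "range_z" (480x640 float32, m along the optical axis (not along the pixel's ray), 0 where there is no reading), "vfov" (degrees; the focal length in pixels is half the picture's height over the tangent of half this angle, whatever the lens; pixels are square), "cx", "cy" (the principal point, pixels), "R" (3x3) and "t" (3): a world point X has camera coordinates R X + t. Camera axes: x right, y down, z forward; pixel columns grow to the right and rows downward; lengths in m; the calibration is good to about 2 mm. A picture is of the moment at which its call begins.
- env.hand_in(): hands the job in, once; it reports no verdict.
The state is a dict: "time_s": time; "joints": joint angles; "qd": joint speeds; "joint_efforts": joint torques, N m; "position": TCP position; "tool_rot": TCP orientation; "ft_force": force on the tool from outside, world axes, zero at the start; "wrist_torque": the same for the moment, N m; "width": opening from 0.0 (shut) to 1.0 (fully open).
Only numpy, scipy, OpenCV 4.12 (cv2) and the standard library are available. Lean on these libraries where they do the work, as an engineer would, in place of code of your own. Each camera call takes 0.05 s, during which the arm holds its last target.

### The job

Hang the three rings of the one-way clutch from the washing rack on the hook of the low perforated panel so that the set stays together as one nest: the smallest ring (inner race) first, then the middle one (roller cage) slipped over it, then the largest (outer race) over the cage. Push each ring along the hook until you feel it stop at the hook's back plate, press it firmly home there with about 10 N for a moment, never with more than 25 N because that bruises the races, and only then go on to the next. Leave the other things on the bench alone.

Things in the scene. Friction and masses are not known exactly. Their poses are not given: they have to be found in the camera images.
- panel: Low white perforated sheet-steel panel standing on the bench, fixed: 310 mm wide, 172 mm high, edges folded back 19 mm, blue feet behind. Origin at bench height in the plane of its front face, under the hook. Its x axis is level and points from front to back, y along the panel, z up. A steel hook stands out of the front, towards -x. What presses on the hook counts as pressing on the panel.
- hook_axis (a point): Point where the line of the hook's prong meets the panel's front face, 150 mm above the bench; axes as the panel's. The prong is an 8 mm round bar towards -x: level along this line for 68 mm in front of the hook's back plate, then rising gently to a turned-up end 107 mm in front of the plate, whose top is 14 mm above this line.
- hook_plate (a point): Nominal place of the front of the hook's back plate, on the prong's line, 17 mm before the panel face. The plate is an upright rigid strap at the prong's root, 26 mm wide, 6 mm thick, from 52 mm below to 22 mm above the line. The hook's stem is clamped through the panel at varying depth, so the real plate is up to 12 mm before or behind this point: not measured, find it by feel.
- inner: Inner race: the smallest ring, plain steel, outside diameter 40 mm, bore 30 mm, 18 mm wide. Origin at its centre, its own x axis along the ring's axis. Both rims of bore and outside are bevelled by 1.5 mm. Mass about 75 g (varies by a fifth, like the others). It starts standing on edge in a slot of the rack.
- cage: Roller cage: the middle ring, steel, with 16 dark rollers in pockets round its outside, outside diameter 53 mm, bore 43 mm, 18 mm wide, bevels 1.5 mm. Origin at its centre, x axis along the ring's axis. Mass about 65 g. Slips over the inner race with 1.5 mm to spare all round; the same on either side.
- outer: Outer race: the largest ring, steel with small oil holes round the outside, outside diameter 68 mm, bore 56 mm, 18 mm wide, bevels 1.5 mm. Origin at its centre, x axis along the ring's axis. Mass about 140 g. Slips over the cage with 1.5 mm to spare all round; the same on either side.
- rack: Grey plastic washing rack, fixed, 190 x 64 mm. Origin on the bench under its middle, x along its row of three slots (at x = -55, 0, 55 mm), z up. In each slot stands one ring on edge, axis along the rack's x, on two rails 20 mm high; which ring is where varies. Rails and the 27 mm high blocks between the slots are 26 mm wide (y); the base is 6 mm high.
- drum: Bystander: a dark steel clutch hub, 92 mm in diameter, 56 mm high, standing on the bench. Origin at the centre of its underside.
- screwdriver: Bystander: a screwdriver with a black handle, 190 mm long, lying on the bench. Origin under its middle.
- gauge: Bystander: a dial gauge lying on its back, 52 mm in diameter, 16 mm high, with an 8 mm stem along its x. Origin at the centre of its underside.
Things that resemble listed ones, but are neither listed nor needed, are in the scene too. Leave any orange, pink or red look-alike of the cage alone.

How it is judged:
On the way, in this order (a step that is already met when the one before it is completed fails the run):
1. the inner race hangs on the hook and is pressed home against its back plate with more than 6 N (x of inner in the frame of panel between -0.0395 and -0.0125 m and y of inner in the frame of panel between -0.012 and 0.012 m and height (world z) of inner between 0.125 and 0.15 m and contact force between inner and panel above 6 N), for 0.2 s.
2. the roller cage is over the inner race, flush with it, and pressed home against the back plate with more than 6 N (x of inner in the frame of panel between -0.0395 and -0.0125 m and y of inner in the frame of panel between -0.012 and 0.012 m and height (world z) of inner between 0.125 and 0.15 m and distance between cage and inner below 0.004 m and x of cage in the frame of inner between -0.002 and 0.002 m and angle between the x axis of cage and the x axis of inner, either way round below 0.12 rad and contact force between cage and panel above 6 N), for 0.2 s.
3. the outer race is over the cage, flush with it, and pressed home against the back plate with more than 6 N (x of inner in the frame of panel between -0.0395 and -0.0125 m and y of inner in the frame of panel between -0.012 and 0.012 m and height (world z) of inner between 0.125 and 0.15 m and distance between outer and cage below 0.004 m and x of outer in the frame of cage between -0.002 and 0.002 m and angle between the x axis of outer and the x axis of cage, either way round below 0.12 rad and distance between cage and inner below 0.004 m and x of cage in the frame of inner between -0.002 and 0.002 m and angle between the x axis of cage and the x axis of inner, either way round below 0.12 rad and contact force between outer and panel above 6 N), for 0.2 s.
At the end, for the whole second after the job is handed in: All three rings hang at rest on the hook against its back plate (centres within 12 mm sideways of the prong), nested: cage over inner race, outer race over cage, each flush with the next within 2 mm along the axis, centres within 4 mm, axes within 0.12 rad (x of inner in the frame of panel between -0.0395 and -0.0125 m and y of inner in the frame of panel between -0.012 and 0.012 m and height (world z) of inner between 0.125 and 0.15 m and distance between cage and inner below 0.004 m and x of cage in the frame of inner between -0.002 and 0.002 m and angle between the x axis of cage and the x axis of inner, either way round below 0.12 rad and distance between outer and cage below 0.004 m and x of outer in the frame of cage between -0.002 and 0.002 m and angle between the x axis of outer and the x axis of cage, either way round below 0.12 rad and linear speed of each of inner, cage, outer below 0.02 m/s); the robot touches nothing.
It fails at once if a ring is pressed on the hook or panel with more than 25 N (contact force between any of inner, cage, outer and panel above 25 N).
It fails at once if two rings are pressed on each other with more than 25 N (contact force between any of cage, outer and inner above 25 N or contact force between outer and cage above 25 N).
It fails at once if one of the bystanders (hub, screwdriver, gauge) is moved by more than 15 mm (distance of any of drum, screwdriver, gauge from where it was at the start of the episode above 0.015 m).
It also fails if it takes over 72 s, if anything falls off the work surface, if the arm or the gripper's body presses on something with over 40 N, if the wrist force passes 120 N, or if a joint passes its speed limit or range.

## Working session

There is one attempt and no reset: what is moved stays moved. The work goes in short steps, Python scripts to look and compute and a tool call to move; the robot and the scene stay as the last step left them, time stands still between calls to the robot, and variables do not carry over. Pictures are saved under pics/ and viewed, and the job is handed in when it is done.

Besides the shell and the picture viewer there is one more tool, called after "Call:" as name(argument=value, ...) on one line, values as JSON. apply_moves: Moves the arm, as the interface text tells. Its arguments: {"type":"object","properties":{"series":{"type":"array"},"squeeze":{"type":"number"}},"required":["series"]}

```bash
ls; mkdir -p pics
python3 - <<'E'
from plant import env
import cv2,numpy as np,pickle
print(env.sense())
for n in ["side","top","wrist"]:
    c=env.capture(n); cv2.imwrite(f"pics/{n}0.png",c["pixels"]); pickle.dump(c,open(f"{n}0.pkl","wb"))
    print(n,c["vfov"],c["cx"],c["cy"],c["R"],c["t"])
E
```

```text
pics
{'time_s': 0.0, 'joints': array([ 1.02799553e+00,  2.87172457e-01,  1.57817504e+00,  1.24284439e-05,
        1.27858770e+00, -1.50029558e-01]), 'qd': array([-0.0003335 , -0.00100062,  0.00030663,  0.00048621, -0.00138034,
        0.00070208]), 'joint_efforts': array([ 2.08813740e-04, -4.05975652e+01, -2.92627752e+01, -1.12954679e-04,
        5.84062058e-03,  2.89516997e-06]), 'position': array([0.25800368, 0.62303967, 0.2299437 ]), 'tool_rot': array([ 1.95127337e-01,  9.80777218e-01, -1.09967562e-03, -4.03275736e-04]), 'ft_force': array([0.33278616, 0.37050658, 0.0106649 ]), 'wrist_torque': array([-0.01289959,  0.02696123,  0.03898505]), 'width': 0.9968448064085174}
side 52.21091449674416 315.2335632931332 239.17223008637956 [[ 7.69853671e-01 -6.38220380e-01 -2.67707741e-04]
 [-4.69063566e-01 -5.65523633e-01 -6.78352705e-01]
 [ 4.32787126e-01  5.22357892e-01 -7.34736372e-01]] [-0.44626396  0.36648628  0.62845346]
top 51.52456956069982 316.45776609513587 249.40098420293955 [[-0.02101429 -0.99967548  0.01439934]
 [-0.99493177  0.0194937  -0.09864461]
 [ 0.0983319  -0.01639931 -0.99501854]] [0.02409143 0.57451903 1.07135948]
wrist 67.9421415698085 315.5103459580962 237.53203224537853 [[ 0.38200611  0.9241556  -0.00278483]
 [ 0.89078161 -0.36740486  0.26743558]
 [ 0.24612892 -0.1046427  -0.96357172]] [-0.67449285 -0.03670515  0.37840118]
```

View pics/side0.png

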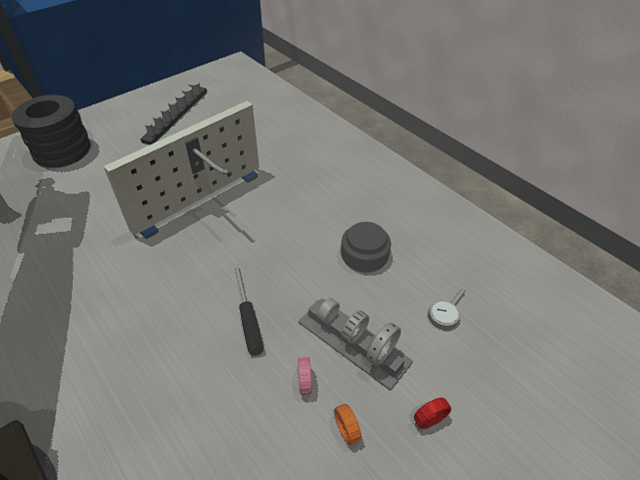

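View pics/top0.png

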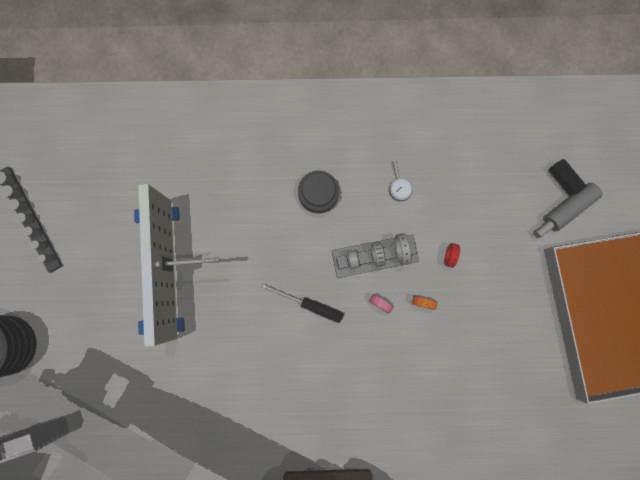

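View pics/wrist0.png

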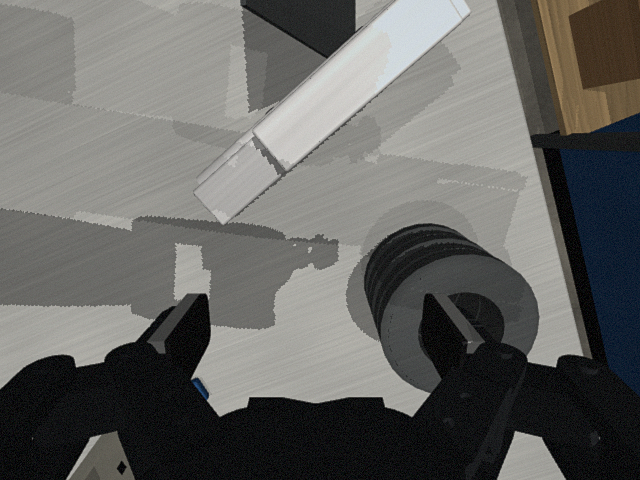

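```bash
cat > h.py <<'E'
import numpy as np,pickle,cv2
def cloud(c):
    d=c["range_z"]; f=240/np.tan(np.radians(c["vfov"]/2))
    v,u=np.mgrid[0:480,0:640]
    P=np.stack([(u-c["cx"])/f*d,(v-c["cy"])/f*d,d],-1)
    W=(P-c["t"])@c["R"]
    W[d<=0]=np.nan
    return W
def ld(n): return pickle.load(open(n,"rb"))
def proj(c,X):
    f=240/np.tan(np.radians(c["vfov"]/2)); p=c["R"]@np.array(X)+c["t"]
    return p[0]/p[2]*f+c["cx"],p[1]/p[2]*f+c["cy"]
E
python3 - <<'E'
from h import *
for n in ["top","side"]:
    c=ld(n+"0.pkl"); W=cloud(c)
    pts={"top":dict(drum=(319,190),table=(250,330),paneltop=(148,265),pt2=(147,200),pt3=(150,335),tip=(238,259),h1=(190,262),s1=(353,258),s2=(378,253),s3=(402,248),rackL=(340,262)),
         "side":dict(plate=(194,155),p1=(130,190),p2=(240,130),tip=(226,172),h1=(207,160))}[n]
    for k,(u,v) in pts.items(): print(n,k,np.round(W[v,u],4))
c=ld("top0.pkl")["pixels"]; s=ld("side0.pkl")["pixels"]
a=cv2.resize(c[220:290,320:430],None,fx=7,fy=7,interpolation=cv2.INTER_CUBIC)
cv2.imwrite("pics/t1.png",a)
cv2.imwrite("pics/s1.png",cv2.resize(s[285:395,290:420],None,fx=5,fy=5,interpolation=cv2.INTER_CUBIC))
cv2.imwrite("pics/s2.png",cv2.resize(s[95:245,95:285],None,fx=4,fy=4,interpolation=cv2.INTER_CUBIC))
E
```

```text
top drum [0.7025 0.0046 0.0545]
top table [ 0.4001  0.1639 -0.0007]
top paneltop [0.5373 0.3372 0.1693]
top pt2 [0.6635 0.3408 0.1689]
top pt3 [0.4052 0.3308 0.1727]
top tip [ 0.5596  0.19   -0.0028]
top h1 [0.5426 0.2609 0.1542]
top s1 [ 0.5522 -0.0657  0.0534]
top s2 [ 0.5605 -0.1178  0.0696]
top s3 [ 0.5688 -0.1668  0.0837]
top rackL [ 0.5461 -0.0391  0.0264]
side plate [0.542  0.3131 0.1387]
side p1 [0.4115 0.3248 0.1167]
side p2 [0.6611 0.3381 0.1287]
side tip [0.5479 0.2052 0.1628]
side h1 [0.5445 0.2653 0.1545]
```

View pics/t1.png

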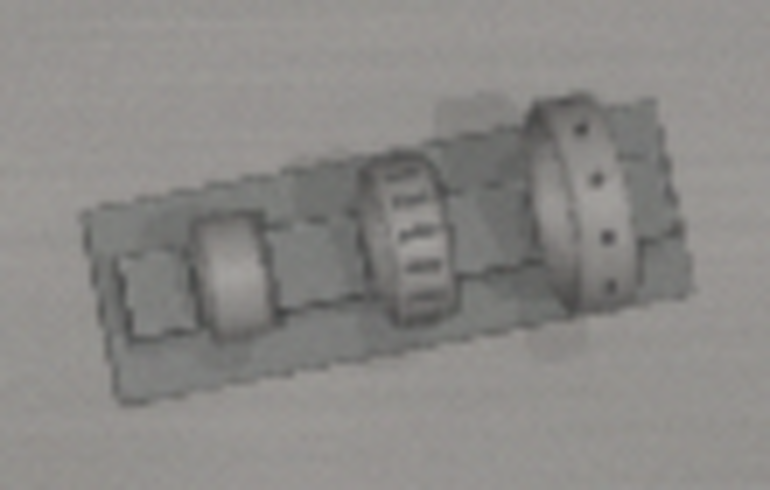

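View pics/s1.png

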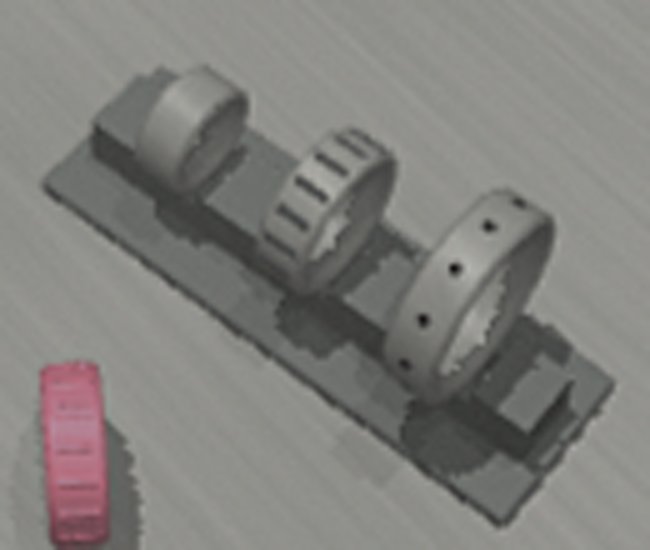

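View pics/s2.png

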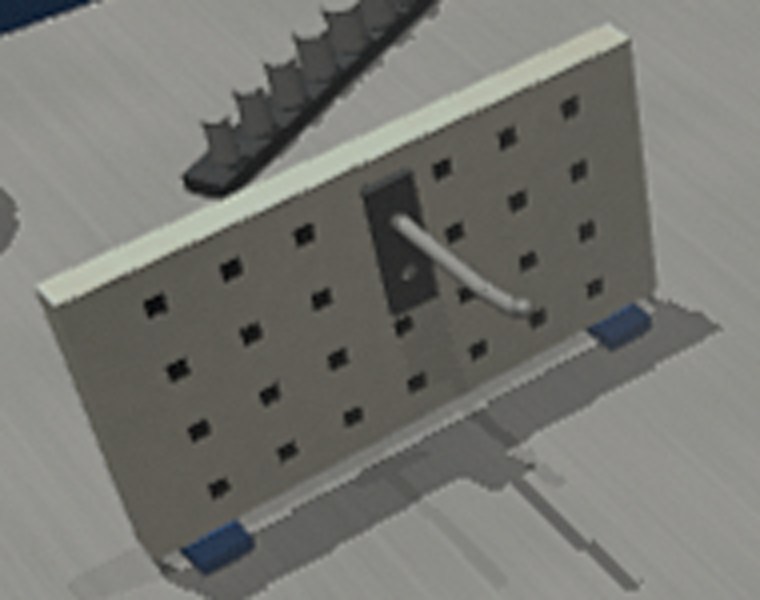

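Run:
```python
from h import *
ct=ld("top0.pkl");cs=ld("side0.pkl");T=cloud(ct);S=cloud(cs)
def plane(P):
    # y = a x + b z + c
    A=np.c_[P[:,0],P[:,2],np.ones(len(P))]; 
    k=np.ones(len(P),bool)
    for _ in range(5):
        s=np.linalg.lstsq(A[k],P[k,1],rcond=None)[0]; r=P[:,1]-A@s; k=abs(r)<0.004
    return s,k.sum(),r[k].std()
for nm,W in(("top",T),("side",S)):
    m=(W[...,0]>.39)&(W[...,0]<.69)&(abs(W[...,0]-.54)>.03)&(W[...,1]>.30)&(W[...,1]<.345)&(W[...,2]>.03)&(W[...,2]<.155)
    print(nm,"panel y=ax+bz+c",plane(W[m]))
    # prong
    m=(W[...,1]>.19)&(W[...,1]<.30)&(W[...,2]>.12)&(W[...,2]<.19)&(abs(W[...,0]-.545)<.04)
    P=W[m]; 
    for y0 in np.arange(.19,.30,.012):
        q=P[(P[:,1]>=y0)&(P[:,1]<y0+.012)]
        if len(q): print(nm,round(y0+.006,3),len(q),q[:,0].mean().round(4),q[:,0].min().round(4),q[:,0].max().round(4),np.median(q[:,2]).round(4),q[:,2].max().round(4))
    # plate
    m=(W[...,1]>.295)&(W[...,1]<.325)&(abs(W[...,0]-.54)<.025)&(W[...,2]>.09)&(W[...,2]<.175)
    P=W[m];print(nm,"plate",len(P),np.median(P,0).round(4),np.percentile(P,[3,97],axis=0).round(4))
    # rack base
    m=(W[...,0]>.47)&(W[...,0]<.65)&(W[...,1]>-.24)&(W[...,1]<.01)&(W[...,2]>.0035)&(W[...,2]<.032)
    P=W[m][:,:2]; r=cv2.minAreaRect((P*1000).astype(np.float32)); print(nm,"rack",r,len(P))
    m=(W[...,0]>.47)&(W[...,0]<.65)&(W[...,1]>-.24)&(W[...,1]<.01)&(W[...,2]>.034)
    P=W[m]
    for lo,hi in((-.09,-.035),(-.145,-.09),(-.2,-.145)):
        q=P[(P[:,1]>lo)&(P[:,1]<hi)]; print(nm,"ring",len(q),q.mean(0).round(4),q.min(0).round(4),q.max(0).round(4))
```

```text
top panel y=ax+bz+c (array([5.07089609e-02, 2.97220153e-04, 3.03834365e-01]), np.int64(2052), np.float64(0.000550336629716337))
top 0.208 21 0.5461 0.543 0.5491 0.1614 0.1633
top 0.22 25 0.5461 0.5419 0.5501 0.1568 0.1605
top 0.232 20 0.545 0.542 0.5482 0.1537 0.1566
top 0.244 28 0.5451 0.5406 0.5487 0.1527 0.1561
top 0.256 25 0.5436 0.5408 0.5467 0.1522 0.1595
top 0.268 24 0.5439 0.5407 0.5471 0.1521 0.1562
top 0.28 25 0.5424 0.5393 0.5471 0.152 0.1563
top 0.292 27 0.5425 0.5394 0.5457 0.1526 0.1556
top 0.304 4 0.541 0.5396 0.5433 0.154 0.1562
top plate 192 [0.54   0.3103 0.1529] [[0.5289 0.2979 0.1042]
 [0.5529 0.3238 0.1719]]
top rack ((559.3973388671875, -115.00142669677734), (247.9644012451172, 179.1999969482422), 88.88670349121094) 1501
top ring 152 [ 0.5504 -0.0659  0.0529] [ 0.5311 -0.0769  0.0372] [ 0.5709 -0.0542  0.0608]
top ring 219 [ 0.558  -0.1196  0.0636] [ 0.4717 -0.133   0.0355] [ 0.5868 -0.1069  0.074 ]
top ring 296 [ 0.5686 -0.1725  0.0755] [ 0.5364 -0.1864  0.035 ] [ 0.604  -0.1594  0.0903]
side panel y=ax+bz+c (array([ 4.95028313e-02, -1.51493411e-05,  3.04912488
[... 265 characters left out ...]
45 0.5419 0.5498 0.1536 0.1556
side 0.268 19 0.5444 0.541 0.5491 0.1537 0.1564
side 0.28 24 0.5436 0.5406 0.5483 0.1535 0.1568
side 0.292 17 0.5437 0.5406 0.5477 0.153 0.1555
side 0.304 4 0.5424 0.5405 0.5452 0.1529 0.1551
side plate 432 [0.5414 0.3108 0.1423] [[0.5308 0.3027 0.1016]
 [0.5551 0.3149 0.1725]]
side rack ((560.0970458984375, -115.97056579589844), (247.06434631347656, 174.3056640625), 89.71109771728516) 3279
side ring 283 [ 0.5478 -0.068   0.0519] [ 0.5319 -0.0781  0.0341] [ 0.5723 -0.0551  0.0614]
side ring 452 [ 0.5555 -0.1221  0.061 ] [ 0.4703 -0.133   0.0343] [ 0.5887 -0.1079  0.075 ]
side ring 673 [ 0.5647 -0.1756  0.0719] [ 0.537  -0.1875  0.0342] [ 0.605  -0.1611  0.0896]
```

Run:
```python
from h import *
from scipy.optimize import least_squares
T=cloud(ld("top0.pkl"));S=cloud(ld("side0.pkl"))
R={"inner":.020,"cage":.0265,"outer":.034}
for nm,W in(("top",T),("side",S)):
    m=(W[...,0]>.52)&(W[...,0]<.62)&(W[...,1]>-.21)&(W[...,1]<-.02)&(W[...,2]>.036)
    P=W[m]
    for th in (9,10,11):
        a=np.array([-np.sin(np.radians(th)),np.cos(np.radians(th))]); n=np.array([a[1],-a[0]])
        for k,(lo,hi) in zip(R,((-.09,-.035),(-.145,-.09),(-.2,-.145))):
            q=P[(P[:,1]>lo)&(P[:,1]<hi)]; s=q[:,:2]@a; t=q[:,:2]@n; r=R[k]
            o=least_squares(lambda p:np.minimum(0.004,abs(np.hypot(t-p[0],q[:,2]-p[1])-r)),[np.median(t),.0205+r],loss="soft_l1",f_scale=.001)
            k1=abs(np.hypot(t-o.x[0],q[:,2]-o.x[1])-r)<.002
            lo_,hi_=np.percentile(s[k1],[2,98]); sc=(lo_+hi_)/2
            print(nm,th,k,"w",round(hi_-lo_,4),"xyz",np.round(np.r_[sc*a+o.x[0]*n,o.x[1]],4),k1.sum())
```

```text
top 9 inner w 0.0172 xyz [ 0.5516 -0.0659  0.0372] 124
top 9 cage w 0.017 xyz [ 0.5607 -0.1199  0.0441] 163
top 9 outer w 0.017 xyz [ 0.5696 -0.1731  0.0514] 214
top 10 inner w 0.0172 xyz [ 0.5516 -0.0658  0.0372] 125
top 10 cage w 0.017 xyz [ 0.5607 -0.1198  0.0441] 165
top 10 outer w 0.0167 xyz [ 0.5696 -0.1731  0.0514] 213
top 11 inner w 0.0173 xyz [ 0.5516 -0.0657  0.0372] 125
top 11 cage w 0.0171 xyz [ 0.5607 -0.1197  0.0441] 167
top 11 outer w 0.017 xyz [ 0.5696 -0.1731  0.0514] 214
side 9 inner w 0.0171 xyz [ 0.5532 -0.0662  0.0388] 226
side 9 cage w 0.0171 xyz [ 0.5626 -0.1203  0.0457] 353
side 9 outer w 0.0171 xyz [ 0.5722 -0.1734  0.0533] 512
side 10 inner w 0.0169 xyz [ 0.5532 -0.0661  0.0388] 226
side 10 cage w 0.0172 xyz [ 0.5626 -0.12    0.0457] 354
side 10 outer w 0.0171 xyz [ 0.5722 -0.1732  0.0533] 515
side 11 inner w 0.0171 xyz [ 0.5532 -0.0659  0.0388] 225
side 11 cage w 0.0171 xyz [ 0.5626 -0.12    0.0457] 353
side 11 outer w 0.0172 xyz [ 0.5721 -0.1729  0.0533] 516
```

```bash
cat >> h.py <<'E'
from scipy.spatial.transform import Rotation as Ro
def down(th):  # tool x at world angle th deg, z down
    t=np.radians(th); x=np.array([np.cos(t),np.sin(t),0]); z=np.array([0,0,-1.]); return Ro.from_matrix(np.c_[x,np.cross(z,x),z])
def delta(p,q,P,th):
    r=Ro.from_quat(q); 
    return np.round(r.inv().apply(np.array(P)-p)*1000,1),np.round((r.inv()*down(th)).as_rotvec(degrees=True),2)
E
python3 - <<'E'
from h import *
from plant import env
s=env.sense()
q=[ 0.19501,.9808,0,0]
print(delta(s["position"],s["tool_rot"],[.552,-.066,.13],100))
print(Ro.from_quat(s["tool_rot"]).as_matrix().round(4))
W=cloud(ld("top0.pkl"))
for u,v in((381,303),(425,302),(453,255)): print(W[v,u])
E
```

```text
(array([-535.4, -524. ,  101. ]), array([-1.00e-01,  4.00e-02,  5.75e+01]))
[[-9.238e-01  3.828e-01 -9.000e-04]
 [ 3.828e-01  9.238e-01 -1.600e-03]
 [ 3.000e-04 -1.800e-03 -1.000e+00]]
[ 0.45436016 -0.12318798  0.05166834]
[ 0.45449486 -0.21789964  0.0518348 ]
[ 0.55476391 -0.28392233  0.04921227]
```

Call:
apply_moves(series=[{"slide":[-535,-524,0],"rotation":[0,0,57.5],"claw":0.2},{"slide":[-535,-524,0],"rotation":[0,0,57.5],"claw":0.2},{"slide":[-535,-524,0],"rotation":[0,0,57.5],"claw":0.2},{"slide":[-535,-524,0],"rotation":[0,0,57.5],"claw":0.2},{"slide":[-535,-524,0],"rotation":[0,0,57.5],"claw":0.2},{"slide":[-535,-524,0],"rotation":[0,0,57.5],"claw":0.2},{"slide":[-535,-524,0],"rotation":[0,0,57.5],"claw":0.2},{"slide":[-535,-524,0],"rotation":[0,0,57.5],"claw":0.2},{"slide":[-535,-524,0],"rotation":[0,0,57.5],"claw":0.2},{"slide":[-535,-524,0],"rotation":[0,0,57.5],"claw":0.2},{"slide":[-535,-524,0],"rotation":[0,0,57.5],"claw":0.2},{"slide":[-535,-524,0],"rotation":[0,0,57.5],"claw":0.2},{"slide":[-535,-524,101],"rotation":[0,0,57.5],"claw":0.2},{"slide":[-535,-524,101],"rotation":[0,0,57.5],"claw":0.2},{"slide":[-535,-524,101],"rotation":[0,0,57.5],"claw":0.2},{"slide":[-535,-524,101],"rotation":[0,0,57.5],"claw":0.2},{"slide":[-535,-524,101],"rotation":[0,0,57.5],"claw":0.2},{"slide":[-535,-524,101],"rotation":[0,0,57.5],"claw":0.2},{"slide":[-535,-524,101],"rotation":[0,0,57.5],"claw":0.2},{"slide":[-535,-524,101],"rotation":[0,0,57.5],"claw":0.2}], squeeze=50)

```text
time_s: 1.82
position: [0.5517, -0.0685, 0.1278]
tool_rot: [0.645, 0.765, -0.001, -0.001]
ft_force: [-0.4, 0.1, 0.3]
width: 0.801
```

```bash
cat >> h.py <<'E'
def snap(n,name):
    from plant import env
    c=env.capture(n); cv2.imwrite(f"pics/{name}.png",c["pixels"]); pickle.dump(c,open(f"{name}.pkl","wb")); return c
E
python3 - <<'E'
from h import *
from plant import env
c=snap("wrist","w1"); s=env.sense(); print(s["position"],s["ft_force"],s["width"])
print(delta(s["position"],s["tool_rot"],[.552,-.066,.016],100))
for P in([.552,-.066,.058],[.5615,-.12,.071]): print(proj(c,P))
E
```

```text
[ 0.55148375 -0.06674129  0.12878661] [-0.07281561  0.61387345  0.43024976] 0.8006883978344136
(array([  0.5,   0.9, 112.8]), array([-0.15, -0.09, -0.19]))
(np.float64(314.3507754520726), np.float64(246.98439969949018))
(np.float64(314.56601626877904), np.float64(336.3424145268486))
```

View pics/w1.png

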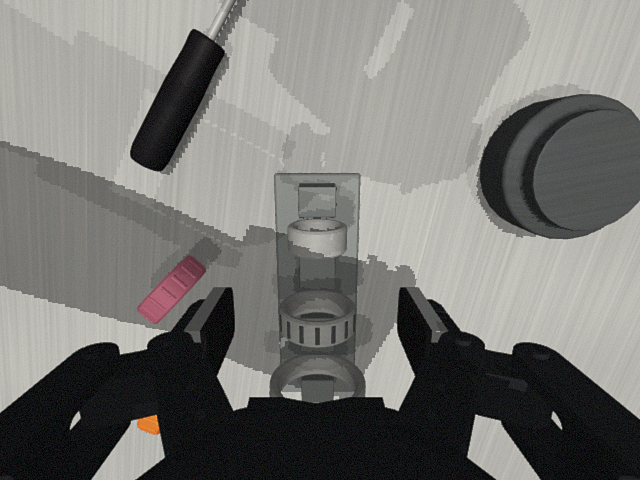

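Call:
apply_moves(series=[{"slide":[0.5,1,40],"rotation":[0,0,0],"claw":0.2},{"slide":[0.5,1,80],"rotation":[0,0,0],"claw":0.2},{"slide":[0.5,1,105],"rotation":[0,0,0],"claw":0.2},{"slide":[0.5,1,112],"rotation":[0,0,0],"claw":0.2},{"slide":[0.5,1,112],"rotation":[0,0,0],"claw":0.2},{"slide":[0.5,1,112],"rotation":[0,0,0],"claw":0.2},{"slide":[0.5,1,112],"rotation":[0,0,0],"claw":0.9},{"slide":[0.5,1,112],"rotation":[0,0,0],"claw":0.9},{"slide":[0.5,1,112],"rotation":[0,0,0],"claw":0.9},{"slide":[0.5,1,112],"rotation":[0,0,0],"claw":0.9},{"slide":[0.5,1,112],"rotation":[0,0,0],"claw":0.9},{"slide":[0.5,1,112],"rotation":[0,0,0],"claw":0.9}])

```text
time_s: 2.87
position: [0.5536, -0.0649, 0.0214]
tool_rot: [0.643, 0.766, -0.0, 0.0]
ft_force: [-4.9, 0.6, 8.9]
width: 0.449
```

Run:
```python
from h import *
from plant import env
c=snap("wrist","w2"); s=env.sense(); print(s["position"],s["ft_force"],s["wrist_torque"],s["width"])
c=snap("side","s3"); cv2.imwrite("pics/s3c.png",cv2.resize(c["pixels"][250:400,270:430],None,fx=4,fy=4))
```

```text
[ 0.55364394 -0.06495439  0.02137885] [-4.73951044  0.17419794  9.84132174] [0.12030127 0.81665935 0.02530973] 0.45049419663607293
```

View pics/w2.png

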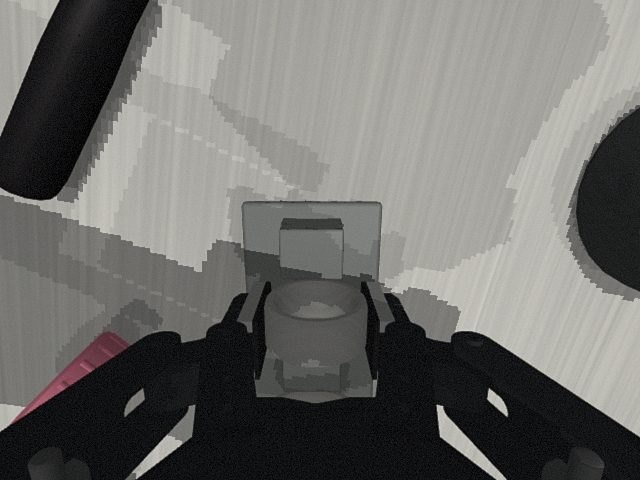

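View pics/s3c.png

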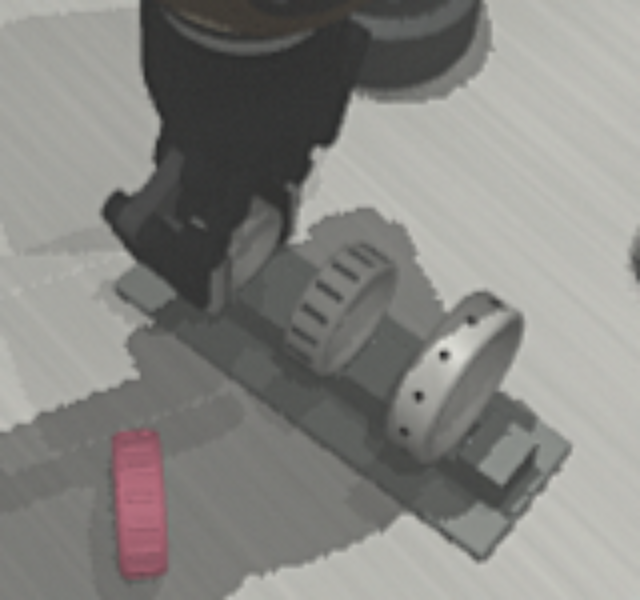

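Call:
apply_moves(series=[{"slide":[0,0,-20],"rotation":[0,0,0],"claw":0.9},{"slide":[0,0,-50],"rotation":[0,0,0],"claw":0.9},{"slide":[0,0,-90],"rotation":[0,0,0],"claw":0.9},{"slide":[0,0,-120],"rotation":[0,0,0],"claw":0.9},{"slide":[38,6,-120],"rotation":[0,0,1],"claw":0.9},{"slide":[76,12,-120],"rotation":[0,0,3],"claw":0.9},{"slide":[114,18,-120],"rotation":[0,0,5],"claw":0.9},{"slide":[152,24,-120],"rotation":[0,0,7],"claw":0.9},{"slide":[190,30,-120],"rotation":[0,0,7],"claw":0.9},{"slide":[215,34,-120],"rotation":[0,0,7],"claw":0.9},{"slide":[228,36,-120],"rotation":[0,0,7],"claw":0.9},{"slide":[228,36,-120],"rotation":[0,0,7],"claw":0.9},{"slide":[228,36,-120],"rotation":[0,0,7],"claw":0.9},{"slide":[228,36,-120],"rotation":[0,0,7],"claw":0.9}])

```text
time_s: 4.13
position: [0.5491, 0.1651, 0.1387]
tool_rot: [0.689, 0.725, -0.0, 0.0]
ft_force: [0.6, 0.8, -0.5]
width: 0.449
```

```bash
cat > st.py <<'E'
from h import *
from plant import env
s=env.sense(); r=Ro.from_quat(s["tool_rot"]).as_matrix()
print("t",s["time_s"],"p",s["position"].round(4),"th",np.degrees(np.arctan2(r[1,0],r[0,0])).round(2),"z",r[:,2].round(4),"F",s["ft_force"].round(2),"M",s["wrist_torque"].round(2),"w",s["width"].round(3))
E
python3 - <<'E'
exec(open("st.py").read())
snap("wrist","w3")
c=snap("top","t3"); cv2.imwrite("pics/t3c.png",cv2.resize(c["pixels"][180:340,130:310],None,fx=4,fy=4))
c=snap("side","s4"); cv2.imwrite("pics/s4c.png",cv2.resize(c["pixels"][80:280,120:320],None,fx=3,fy=3))
E
```

```text
Traceback (most recent call last):
AttributeError: 'float' object has no attribute 'round'
```

```bash
sed -i 's/s\["width"\].round(3)/round(float(s["width"]),3)/' st.py
python3 - <<'E'
exec(open("st.py").read())
snap("wrist","w3")
c=snap("top","t3"); cv2.imwrite("pics/t3c.png",cv2.resize(c["pixels"][200:330,150:290],None,fx=4,fy=4))
c=snap("side","s4"); cv2.imwrite("pics/s4c.png",cv2.resize(c["pixels"][80:280,120:320],None,fx=3,fy=3))
E
```

```text
t 4.1333 p [0.5491 0.1651 0.1387] th 92.95 z [ 5.e-04 -5.e-04 -1.e+00] F [ 0.6   0.75 -0.52] M [-0.03  0.02  0.  ] w 0.449
```

View pics/w3.png

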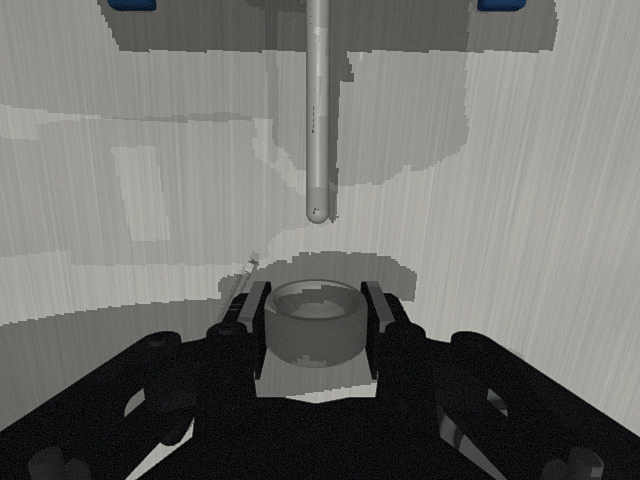

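View pics/s4c.png

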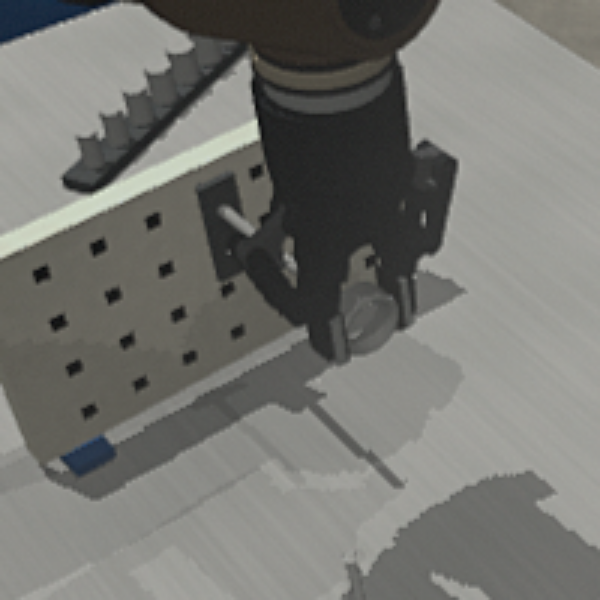

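View pics/t3c.png

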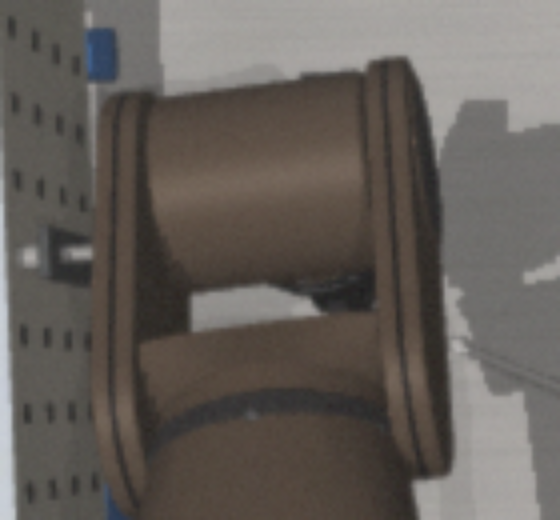

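```bash
cat >> h.py <<'E'
from scipy.optimize import least_squares
def ringfit(c,u0,u1,v0,v1,rad,th,p0,zmin=-1):
    """cylinder fit with horizontal axis at angle th; p0 approx centre"""
    W=cloud(c)[v0:v1,u0:u1].reshape(-1,3); W=W[np.isfinite(W).all(1)]
    t=np.radians(th); a=np.array([np.cos(t),np.sin(t),0]); n=np.array([a[1],-a[0],0])
    d=W-p0; s=d@a; x=d@n; z=d[:,2]
    k=(abs(s)<.02)&(np.hypot(x,z)<rad+.008)&(np.hypot(x,z)>rad-.012)&(z>zmin); s,x,z=s[k],x[k],z[k]
    o=least_squares(lambda p:np.hypot(x-p[0],z-p[1])-rad,[0,0],loss="cauchy",f_scale=.0007)
    k=abs(np.hypot(x-o.x[0],z-o.x[1])-rad)<.0015
    lo,hi=np.percentile(s[k],[2,98])
    return (p0+(lo+hi)/2*a+o.x[0]*n+[0,0,o.x[1]]).round(4),k.sum(),round(hi-lo,4)
E
python3 - <<'E'
from h import *
c=ld("w3.pkl");p=np.array([.5491,.1651,.1387])
print(ringfit(c,255,380,280,370,.02,92.9,p+[0,0,.0175]))
W=cloud(c)
for v in range(20,222,20): print(v,W[v,312:325][np.argmax(W[v,312:325,2])].round(4))
for u,v in((317,290),(317,310),(317,330),(317,350),(317,360)): print(u,v,W[v,u].round(4))
c=ld("s4.pkl");print(ringfit(c,220,265,165,205,.02,92.9,p+[0,0,.0175]))
E
```

```text
(array([0.5507, 0.167 , 0.1558]), np.int64(5051), np.float64(0.0182))
20 [nan nan nan]
40 [0.5481 0.2632 0.1551]
60 [0.5465 0.2574 0.1544]
80 [0.5462 0.2514 0.1546]
100 [0.5461 0.2452 0.1545]
120 [0.5495 0.239  0.1561]
140 [0.5478 0.2325 0.1572]
160 [0.5485 0.226  0.1577]
180 [0.5485 0.2194 0.1594]
200 [0.5485 0.2131 0.1624]
220 [0.5485 0.2065 0.1639]
317 290 [0.5512 0.1704 0.14  ]
317 310 [0.5517 0.1612 0.1405]
317 330 [0.551  0.1721 0.176 ]
317 350 [0.5514 0.1645 0.1759]
317 360 [0.5516 0.1609 0.1762]
(array([0.5464, 0.1618, 0.1584]), np.int64(163), np.float64(0.0181))
```

Call:
apply_moves(series=[{"slide":[12,0,0],"rotation":[0,0,0],"claw":0.9},{"slide":[25,0,0],"rotation":[0,0,0],"claw":0.9},{"slide":[38,0,0],"rotation":[0,0,0],"claw":0.9},{"slide":[50,0,0],"rotation":[0,0,0],"claw":0.9},{"slide":[62,0,0],"rotation":[0,0,0],"claw":0.9},{"slide":[75,0,0],"rotation":[0,0,0],"claw":0.9},{"slide":[88,0,0],"rotation":[0,0,0],"claw":0.9},{"slide":[100,0,0],"rotation":[0,0,0],"claw":0.9},{"slide":[108,0,0],"rotation":[0,0,0],"claw":0.9},{"slide":[112,0,0],"rotation":[0,0,0],"claw":0.9},{"slide":[112,0,6],"rotation":[0,0,0],"claw":0.9},{"slide":[112,0,10],"rotation":[0,0,0],"claw":0.9},{"slide":[112,0,12],"rotation":[0,0,0],"claw":0.9},{"slide":[112,0,12],"rotation":[0,0,0],"claw":0.9},{"slide":[112,0,12],"rotation":[0,0,0],"claw":0.9}])

```text
time_s: 5.53
position: [0.5428, 0.2774, 0.1258]
tool_rot: [0.689, 0.725, -0.0, -0.0]
ft_force: [0.5, -0.6, 0.1]
width: 0.453
```

Run:
```python
exec(open("st.py").read())
c=snap("wrist","w4")
c=snap("side","s5"); cv2.imwrite("pics/s5c.png",cv2.resize(c["pixels"][60:260,100:300],None,fx=3,fy=3))
```

```text
t 5.5333 p [0.5428 0.2774 0.1258] th 92.95 z [-8.e-04 -4.e-04 -1.e+00] F [ 0.54 -0.58  0.12] M [-0.02  0.04  0.02] w 0.453
```

View pics/w4.png

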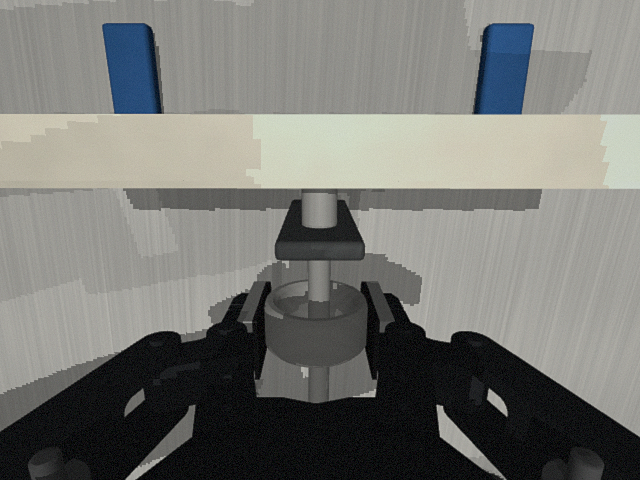

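View pics/s5c.png

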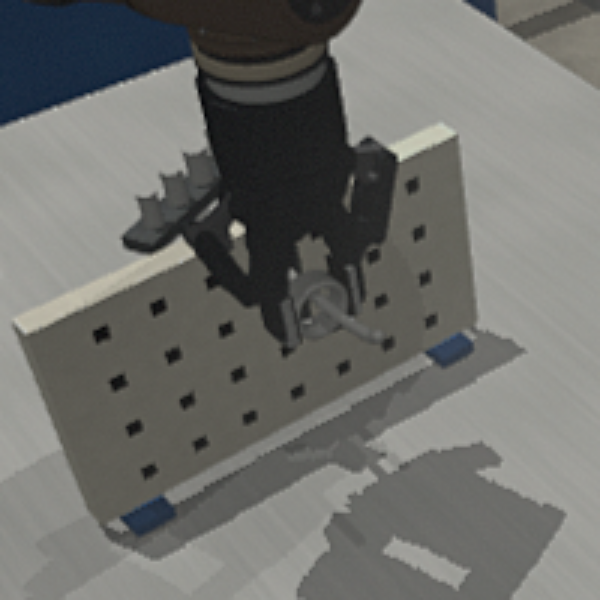

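Call:
apply_moves(series=[{"slide":[0,0,2],"rotation":[0,0,0],"claw":0.9},{"slide":[0,0,4],"rotation":[0,0,0],"claw":0.9},{"slide":[0,0,5],"rotation":[0,0,0],"claw":0.9},{"slide":[0,0,5],"rotation":[0,0,0],"claw":0.9},{"slide":[0,0,5],"rotation":[0,0,0],"claw":0.9}])

```text
time_s: 6.05
position: [0.5431, 0.2779, 0.1217]
tool_rot: [0.688, 0.725, 0.0, 0.0]
ft_force: [0.2, -1.2, 2.0]
width: 0.446
```

Call:
apply_moves(series=[{"slide":[4,0,-0.5],"rotation":[0,0,0],"claw":0.9},{"slide":[8,0,-0.5],"rotation":[0,0,0],"claw":0.9},{"slide":[11,0,-0.5],"rotation":[0,0,0],"claw":0.9},{"slide":[13,0,-0.5],"rotation":[0,0,0],"claw":0.9},{"slide":[15,0,-0.5],"rotation":[0,0,0],"claw":0.9},{"slide":[16,0,-0.5],"rotation":[0,0,0],"claw":0.9},{"slide":[17,0,-0.5],"rotation":[0,0,0],"claw":0.9},{"slide":[18,0,-0.5],"rotation":[0,0,0],"claw":0.9},{"slide":[19,0,-0.5],"rotation":[0,0,0],"claw":0.9},{"slide":[19,0,-0.5],"rotation":[0,0,0],"claw":0.9}])

```text
time_s: 6.88
position: [0.5419, 0.2972, 0.1218]
tool_rot: [0.688, 0.725, 0.0, -0.0]
ft_force: [0.0, -0.0, -0.0]
width: 0.45
```

Call:
apply_moves(series=[{"slide":[0.5,0,0],"rotation":[0,0,0],"claw":0.9},{"slide":[1,0,0],"rotation":[0,0,0],"claw":0.9},{"slide":[1.5,0,0],"rotation":[0,0,0],"claw":0.9},{"slide":[2,0,0],"rotation":[0,0,0],"claw":0.9},{"slide":[2.5,0,0],"rotation":[0,0,0],"claw":0.9},{"slide":[3,0,0],"rotation":[0,0,0],"claw":0.9},{"slide":[3,0,0],"rotation":[0,0,0],"claw":0.9}])

```text
time_s: 7.47
position: [0.5418, 0.3001, 0.1218]
tool_rot: [0.688, 0.725, -0.0, -0.0]
ft_force: [-0.3, 0.5, -0.9]
width: 0.443
```

Call:
apply_moves(series=[{"slide":[0.5,0,0],"rotation":[0,0,0],"claw":0.9},{"slide":[1,0,0],"rotation":[0,0,0],"claw":0.9},{"slide":[1.5,0,0],"rotation":[0,0,0],"claw":0.9},{"slide":[2,0,0],"rotation":[0,0,0],"claw":0.9},{"slide":[2.5,0,0],"rotation":[0,0,0],"claw":0.9},{"slide":[3,0,0],"rotation":[0,0,0],"claw":0.9},{"slide":[3,0,0],"rotation":[0,0,0],"claw":0.9}])

```text
time_s: 8.05
position: [0.5417, 0.302, 0.1218]
tool_rot: [0.688, 0.725, -0.001, 0.001]
ft_force: [-0.2, -5.6, 0.7]
width: 0.448
```

Call:
apply_moves(series=[{"slide":[0.5,0,0],"rotation":[0,0,0],"claw":0.9},{"slide":[0.9,0,0],"rotation":[0,0,0],"claw":0.9},{"slide":[0.9,0,0],"rotation":[0,0,0],"claw":0.9},{"slide":[0.9,0,0],"rotation":[0,0,0],"claw":0.9},{"slide":[0.9,0,0],"rotation":[0,0,0],"claw":0.9}])

```text
time_s: 8.47
position: [0.5417, 0.302, 0.1218]
tool_rot: [0.688, 0.725, -0.002, 0.001]
ft_force: [0.0, -7.0, 0.6]
width: 0.452
```

Call:
apply_moves(series=[{"slide":[0.8,0,0],"rotation":[0,0,0],"claw":0.9},{"slide":[1.6,0,0],"rotation":[0,0,0],"claw":0.9},{"slide":[1.6,0,0],"rotation":[0,0,0],"claw":0.9},{"slide":[1.6,0,0],"rotation":[0,0,0],"claw":0.9},{"slide":[1.6,0,0],"rotation":[0,0,0],"claw":0.9},{"slide":[1.6,0,0],"rotation":[0,0,0],"claw":0.9}])

```text
time_s: 8.97
position: [0.5417, 0.302, 0.1218]
tool_rot: [0.688, 0.726, -0.003, 0.002]
ft_force: [-0.2, -12.1, 1.9]
width: 0.448
```

Call:
apply_moves(series=[{"slide":[-1.5,0,0],"rotation":[0,0,0],"claw":0.9},{"slide":[-3,0,0],"rotation":[0,0,0],"claw":0.9},{"slide":[-3.6,0,0],"rotation":[0,0,0],"claw":0.9},{"slide":[-3.6,0,0],"rotation":[0,0,0],"claw":0.9},{"slide":[-3.6,0,0],"rotation":[0,0,0],"claw":0.9}])

```text
time_s: 9.38
position: [0.5417, 0.302, 0.1218]
tool_rot: [0.688, 0.725, 0.0, 0.0]
ft_force: [0.0, -2.2, -0.6]
width: 0.448
```

Still lightly seated (2 N). Release and lift.

Call:
apply_moves(series=[{"slide":[-0.3,0,0],"rotation":[0,0,0],"claw":0.4},{"slide":[-0.3,0,0],"rotation":[0,0,0],"claw":0.2},{"slide":[-0.3,0,0],"rotation":[0,0,0],"claw":0.2},{"slide":[-0.3,0,0],"rotation":[0,0,0],"claw":0.2},{"slide":[-0.3,0,0],"rotation":[0,0,0],"claw":0.2}])

```text
time_s: 9.8
position: [0.5417, 0.3019, 0.122]
tool_rot: [0.688, 0.725, 0.0, -0.0]
ft_force: [0.4, -0.0, -0.5]
width: 0.802
```

Run:
```python
exec(open("st.py").read())
c=snap("wrist","w5"); print(ringfit(c,255,380,270,370,.02,92.9,s["position"]+[0,0,.0175]))
```

```text
t 9.8 p [0.5417 0.3019 0.122 ] th 93.0 z [ 3.e-04  5.e-04 -1.e+00] F [ 0.45 -0.02 -0.45] M [-0.01 -0.03  0.02] w 0.802
(array([0.5439, 0.3062, 0.1387]), np.int64(2881), np.float64(0.0229))
```

View pics/w5.png

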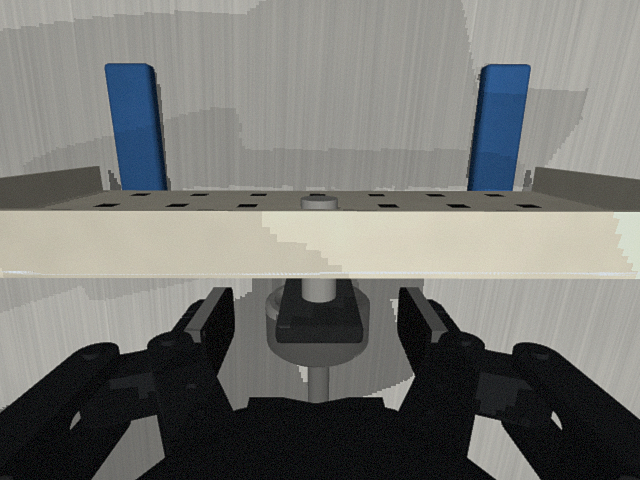

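Call:
apply_moves(series=[{"slide":[0,0,-40],"rotation":[0,0,0],"claw":0.1},{"slide":[-2,0,-70],"rotation":[0,0,0],"claw":0.1},{"slide":[-42,0,-70],"rotation":[0,0,0],"claw":0.1},{"slide":[-83,0,-70],"rotation":[0,0,0],"claw":0.1},{"slide":[-124,-1,-70],"rotation":[0,0,0],"claw":0.1},{"slide":[-165,-1,-70],"rotation":[0,0,-3],"claw":0.1},{"slide":[-206,-1,-50],"rotation":[0,0,-7],"claw":0.1},{"slide":[-244,-1,-40],"rotation":[0,0,-7],"claw":0.1},{"slide":[-282,-1,-25],"rotation":[0,0,-7],"claw":0.1},{"slide":[-320,-1,-10],"rotation":[0,0,-7],"claw":0.1},{"slide":[-358,-1,0],"rotation":[0,0,-7],"claw":0.1},{"slide":[-396,-1,0],"rotation":[0,0,-7],"claw":0.1},{"slide":[-422.5,-1,0],"rotation":[0,0,-7],"claw":0.1},{"slide":[-422.5,-1,0],"rotation":[0,0,-7],"claw":0.1},{"slide":[-422.5,-1,0],"rotation":[0,0,-7],"claw":0.1},{"slide":[-422.5,-1,0],"rotation":[0,0,-7],"claw":0.1}])

```text
time_s: 11.18
position: [0.5627, -0.1199, 0.1218]
tool_rot: [0.643, 0.766, 0.0, -0.0]
ft_force: [-0.8, 0.7, -0.2]
width: 0.898
```

Run:
```python
exec(open("st.py").read())
c=snap("wrist","w6")
print(ringfit(c,200,440,180,400,.0265,100,np.array([.5626,-.12,.046])))
print(delta(s["position"],s["tool_rot"],[.5626,-.120,.024],100))
c=snap("side","s6"); cv2.imwrite("pics/s6c.png",cv2.resize(c["pixels"][80:280,120:320],None,fx=3,fy=3))
```

```text
t 11.1833 p [ 0.5627 -0.1199  0.1218] th 99.98 z [-2.e-04  6.e-04 -1.e+00] F [-0.81  0.68 -0.21] M [ 0.04  0.01 -0.03] w 0.898
(array([ 0.5627, -0.1186,  0.0452]), np.int64(2373), np.float64(0.0169))
(array([-0.1, -0.1, 97.8]), array([-0.  , -0.04, -0.02]))
```

View pics/w6.png

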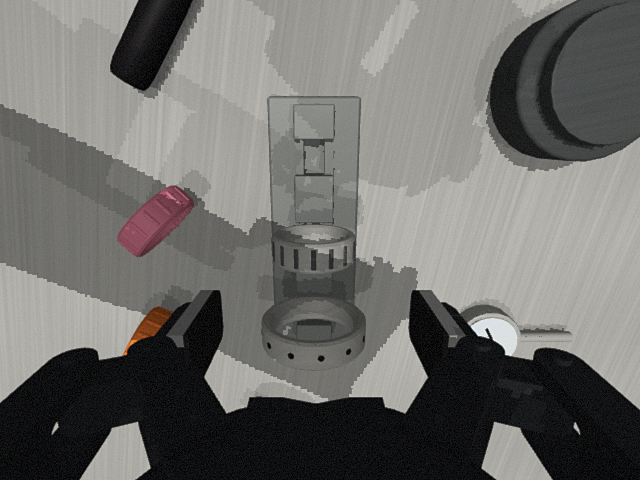

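View pics/s6c.png

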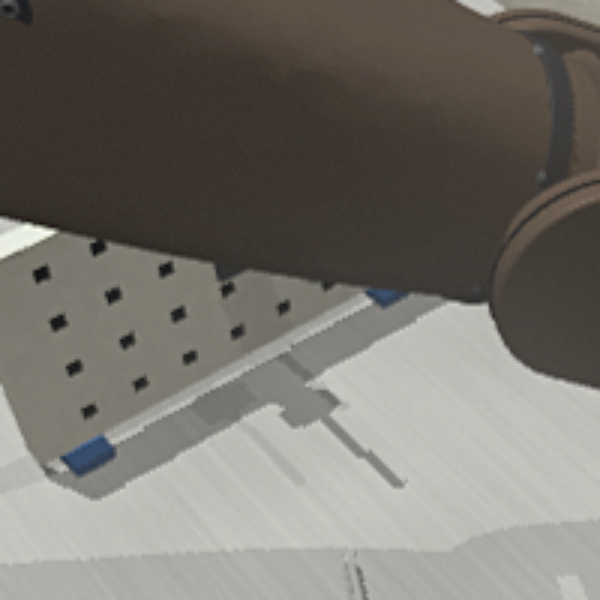

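Call:
apply_moves(series=[{"slide":[0,-0.5,40],"rotation":[0,0,0],"claw":0.15},{"slide":[0,-0.5,75],"rotation":[0,0,0],"claw":0.15},{"slide":[0,-0.5,94],"rotation":[0,0,0],"claw":0.15},{"slide":[0,-0.5,97],"rotation":[0,0,0],"claw":0.15},{"slide":[0,-0.5,97],"rotation":[0,0,0],"claw":0.15},{"slide":[0,-0.5,97],"rotation":[0,0,0],"claw":0.9},{"slide":[0,-0.5,97],"rotation":[0,0,0],"claw":0.9},{"slide":[0,-0.5,97],"rotation":[0,0,0],"claw":0.9},{"slide":[0,-0.5,97],"rotation":[0,0,0],"claw":0.9},{"slide":[0,-0.5,97],"rotation":[0,0,0],"claw":0.9},{"slide":[0,-0.5,97],"rotation":[0,0,0],"claw":0.9}])

```text
time_s: 12.2
position: [0.5627, -0.1209, 0.0278]
tool_rot: [0.642, 0.766, -0.001, 0.0]
ft_force: [-4.9, -0.5, 5.2]
width: 0.599
```

Call:
apply_moves(series=[{"slide":[0,0,-20],"rotation":[0,0,0],"claw":0.9},{"slide":[0,0,-50],"rotation":[0,0,0],"claw":0.9},{"slide":[0,0,-90],"rotation":[0,0,0],"claw":0.9},{"slide":[0,0,-111],"rotation":[0,0,0],"claw":0.9},{"slide":[38,5,-111],"rotation":[0,0,1],"claw":0.9},{"slide":[76,10,-111],"rotation":[0,0,3],"claw":0.9},{"slide":[115,15,-111],"rotation":[0,0,5],"claw":0.9},{"slide":[154,20,-111],"rotation":[0,0,7],"claw":0.9},{"slide":[193,25,-111],"rotation":[0,0,7],"claw":0.9},{"slide":[232,30,-111],"rotation":[0,0,7],"claw":0.9},{"slide":[265,35,-111],"rotation":[0,0,7],"claw":0.9},{"slide":[283,37,-111],"rotation":[0,0,7],"claw":0.9},{"slide":[283,37,-111],"rotation":[0,0,7],"claw":0.9},{"slide":[283,37,-111],"rotation":[0,0,7],"claw":0.9},{"slide":[283,37,-111],"rotation":[0,0,7],"claw":0.9}])

```text
time_s: 13.45
position: [0.5502, 0.1643, 0.1372]
tool_rot: [0.688, 0.725, 0.001, 0.001]
ft_force: [0.2, -0.1, -0.6]
width: 0.597
```

Run:
```python
exec(open("st.py").read())
c=snap("wrist","w7"); p=s["position"]
for zm in (-1,0.005,.015): print(ringfit(c,240,400,270,390,.0265,92.9,p+[0,0,.019],zm))
W=cloud(c)
for v in range(20,222,40):
    row=W[v,300:335]; k=row[:,2]>.14; print(v,(300+np.where(k)[0]).mean() if k.any() else None,row[k][:,[0,1]].mean(0).round(4),row[k][:,2].max().round(4))
c=snap("side","s7"); cv2.imwrite("pics/s7c.png",cv2.resize(c["pixels"][80:280,120:320],None,fx=3,fy=3))
```

```text
t 13.45 p [0.5502 0.1643 0.1372] th 93.0 z [ 2.3e-03 -2.0e-04 -1.0e+00] F [ 0.23 -0.1  -0.57] M [ 0.01 -0.02 -0.02] w 0.597
(array([0.5518, 0.1668, 0.1545]), np.int64(7003), np.float64(0.0171))
(array([0.5518, 0.1667, 0.1544]), np.int64(6707), np.float64(0.0167))
(array([0.5518, 0.1667, 0.1544]), np.int64(5526), np.float64(0.0164))
20 314.5 [0.5461 0.268 ] 0.1547
60 314.82608695652175 [0.5468 0.2566] 0.1544
100 314.27272727272725 [0.5473 0.2444] 0.1545
140 314.0 [0.5479 0.2316] 0.1566
180 314.09090909090907 [0.5486 0.2185] 0.1587
220 314.0 [0.5492 0.2057] 0.1636
```

View pics/w7.png

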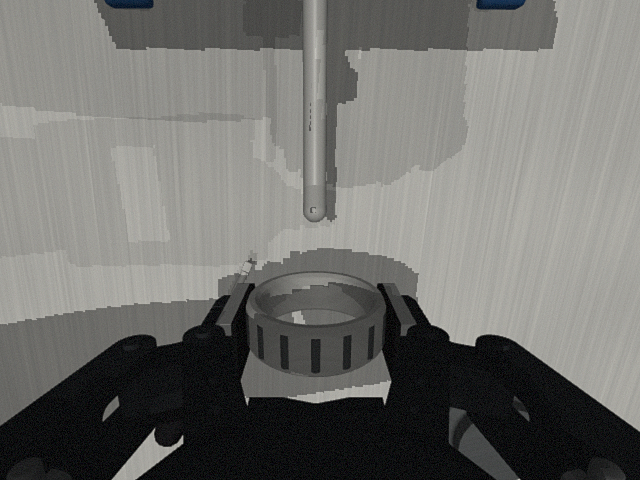

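View pics/s7c.png

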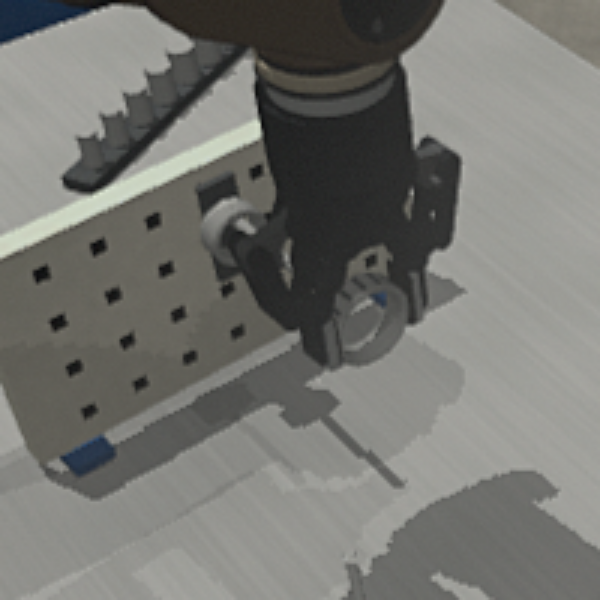

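Call:
apply_moves(series=[{"slide":[12,-0.7,0],"rotation":[0,0,0],"claw":0.9},{"slide":[26,-0.7,0],"rotation":[0,0,0],"claw":0.9},{"slide":[40,-0.7,0],"rotation":[0,0,0],"claw":0.9},{"slide":[54,-0.7,0],"rotation":[0,0,0],"claw":0.9},{"slide":[68,-0.7,0],"rotation":[0,0,0],"claw":0.9},{"slide":[78,-0.7,0],"rotation":[0,0,0],"claw":0.9},{"slide":[84,-0.7,0],"rotation":[0,0,0],"claw":0.9},{"slide":[84,-0.7,8],"rotation":[0,0,0],"claw":0.9},{"slide":[84,-0.7,14],"rotation":[0,0,0],"claw":0.9},{"slide":[84,-0.7,15.5],"rotation":[0,0,0],"claw":0.9},{"slide":[84,-0.7,15.5],"rotation":[0,0,0],"claw":0.9},{"slide":[84,-0.7,15.5],"rotation":[0,0,0],"claw":0.9},{"slide":[84,-0.7,15.5],"rotation":[0,0,0],"claw":0.9}])

```text
time_s: 14.63
position: [0.5448, 0.248, 0.1204]
tool_rot: [0.689, 0.725, 0.0, 0.0]
ft_force: [-0.0, 0.7, -0.1]
width: 0.598
```

Run:
```python
exec(open("st.py").read())
c=snap("wrist","w8"); p=s["position"]
print("cage",ringfit(c,240,400,270,390,.0265,92.9,p+[0,0,.017],.005))
print("inner",ringfit(c,200,440,150,275,.02,92.9,np.array([.543,.304,.139]),.002))
print("inner",ringfit(c,200,440,150,275,.02,92.9,np.array([.543,.304,.139]),.008))
```

```text
t 14.6333 p [0.5448 0.248  0.1204] th 92.95 z [ 1.e-04 -1.e-04 -1.e+00] F [-0.03  0.7  -0.06] M [-0.02 -0.    0.  ] w 0.598
cage (array([0.5464, 0.2504, 0.1376]), np.int64(6795), np.float64(0.0169))
inner (array([0.5441, 0.3022, 0.1387]), np.int64(6451), np.float64(0.0163))
inner (array([0.5441, 0.3022, 0.1387]), np.int64(6201), np.float64(0.0162))
```

View pics/w8.png

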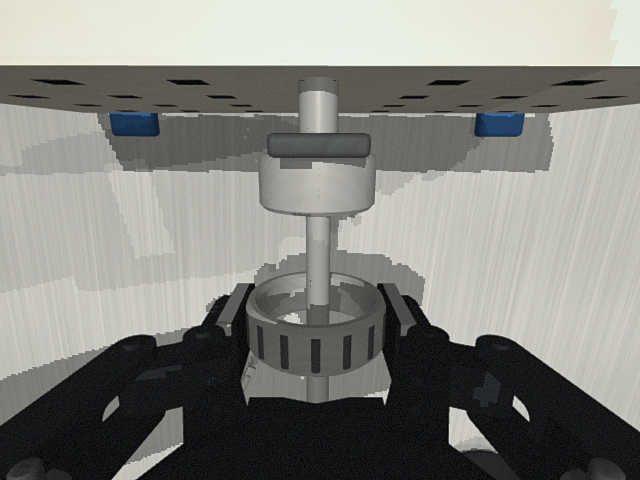

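Call:
apply_moves(series=[{"slide":[10,0.3,-1.1],"rotation":[0,0,0],"claw":0.9},{"slide":[20,0.3,-1.1],"rotation":[0,0,0],"claw":0.9},{"slide":[28,0.3,-1.1],"rotation":[0,0,0],"claw":0.9},{"slide":[32,0.3,-1.1],"rotation":[0,0,0],"claw":0.9},{"slide":[33,0.3,-1.1],"rotation":[0,0,0],"claw":0.9},{"slide":[34,0.3,-1.1],"rotation":[0,0,0],"claw":0.9},{"slide":[35,0.3,-1.1],"rotation":[0,0,0],"claw":0.9},{"slide":[36,0.3,-1.1],"rotation":[0,0,0],"claw":0.9},{"slide":[37,0.3,-1.1],"rotation":[0,0,0],"claw":0.9},{"slide":[38,0.3,-1.1],"rotation":[0,0,0],"claw":0.9},{"slide":[38,0.3,-1.1],"rotation":[0,0,0],"claw":0.9}])

```text
time_s: 15.6
position: [0.5429, 0.2864, 0.1214]
tool_rot: [0.688, 0.725, -0.0, -0.0]
ft_force: [-0.7, -0.3, -1.2]
width: 0.6
```

Run:
```python
exec(open("st.py").read())
c=snap("wrist","w9"); cv2.imwrite("pics/w9c.png",cv2.resize(c["pixels"][200:400,200:440],None,fx=3,fy=3))
```

```text
t 15.6 p [0.5429 0.2864 0.1214] th 92.98 z [-0.  0. -1.] F [-0.7  -0.27 -1.15] M [-0.06  0.03 -0.04] w 0.6
```

View pics/w9c.png

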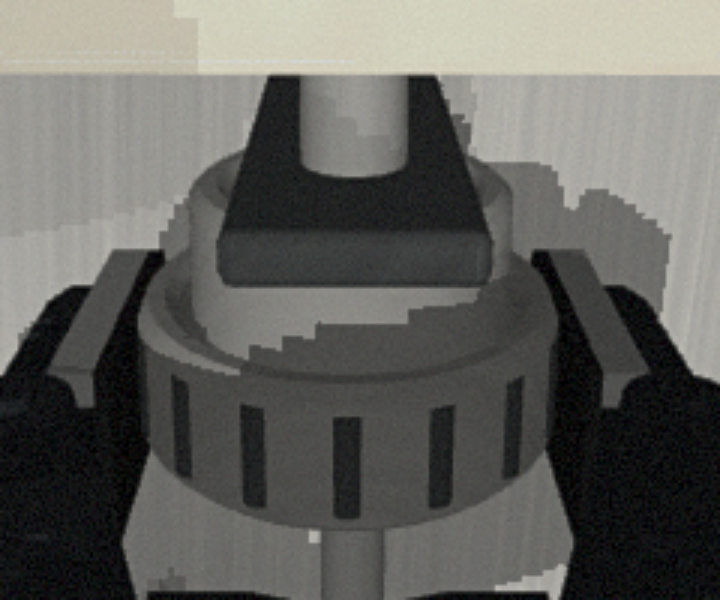

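Call:
apply_moves(series=[{"slide":[1,0.3,0],"rotation":[0,0,0],"claw":0.9},{"slide":[2,0.3,0],"rotation":[0,0,0],"claw":0.9},{"slide":[3,0.3,0],"rotation":[0,0,0],"claw":0.9},{"slide":[4,0.3,0],"rotation":[0,0,0],"claw":0.9},{"slide":[5,0.3,0],"rotation":[0,0,0],"claw":0.9},{"slide":[6,0.3,0],"rotation":[0,0,0],"claw":0.9},{"slide":[6,0.3,0],"rotation":[0,0,0],"claw":0.9}])

```text
time_s: 16.23
position: [0.5428, 0.2927, 0.1214]
tool_rot: [0.688, 0.725, 0.0, -0.0]
ft_force: [-0.5, -0.6, -1.5]
width: 0.595
```

Call:
apply_moves(series=[{"slide":[1,0,0],"rotation":[0,0,0],"claw":0.9},{"slide":[2,0,0],"rotation":[0,0,0],"claw":0.9},{"slide":[3,0,0],"rotation":[0,0,0],"claw":0.9},{"slide":[4,0,0],"rotation":[0,0,0],"claw":0.9},{"slide":[5,0,0],"rotation":[0,0,0],"claw":0.9},{"slide":[6,0,0],"rotation":[0,0,0],"claw":0.9},{"slide":[6,0,0],"rotation":[0,0,0],"claw":0.9}])

```text
time_s: 16.82
position: [0.5425, 0.2987, 0.1215]
tool_rot: [0.688, 0.725, 0.0, -0.0]
ft_force: [0.6, 0.7, -0.3]
width: 0.597
```

Call:
apply_moves(series=[{"slide":[0.6,0,0],"rotation":[0,0,0],"claw":0.9},{"slide":[1.2,0,0],"rotation":[0,0,0],"claw":0.9},{"slide":[1.8,0,0],"rotation":[0,0,0],"claw":0.9},{"slide":[2.4,0,0],"rotation":[0,0,0],"claw":0.9},{"slide":[3,0,0],"rotation":[0,0,0],"claw":0.9},{"slide":[3.6,0,0],"rotation":[0,0,0],"claw":0.9},{"slide":[4,0,0],"rotation":[0,0,0],"claw":0.9},{"slide":[4,0,0],"rotation":[0,0,0],"claw":0.9}])

```text
time_s: 17.48
position: [0.5424, 0.3007, 0.1214]
tool_rot: [0.688, 0.726, -0.002, 0.001]
ft_force: [-0.9, -5.8, 0.6]
width: 0.598
```

Call:
apply_moves(series=[{"slide":[0.8,0,0],"rotation":[0,0,0],"claw":0.9},{"slide":[1.6,0,0],"rotation":[0,0,0],"claw":0.9},{"slide":[2.2,0,0],"rotation":[0,0,0],"claw":0.9},{"slide":[2.2,0,0],"rotation":[0,0,0],"claw":0.9},{"slide":[2.2,0,0],"rotation":[0,0,0],"claw":0.9}])

```text
time_s: 17.9
position: [0.5424, 0.3007, 0.1214]
tool_rot: [0.688, 0.726, -0.004, 0.002]
ft_force: [-0.8, -13.0, 2.8]
width: 0.596
```

Run:
```python
exec(open("st.py").read())
c=snap("wrist","w10"); cv2.imwrite("pics/w10c.png",cv2.resize(c["pixels"][200:400,200:440],None,fx=3,fy=3))
c=snap("side","s8"); cv2.imwrite("pics/s8c.png",cv2.resize(c["pixels"][100:220,140:260],None,fx=5,fy=5))
```

```text
t 17.9 p [0.5424 0.3007 0.1214] th 93.05 z [-0.0016 -0.0086 -1.    ] F [ -0.77 -12.96   2.75] M [-1.88  0.   -0.04] w 0.596
```

View pics/w10c.png

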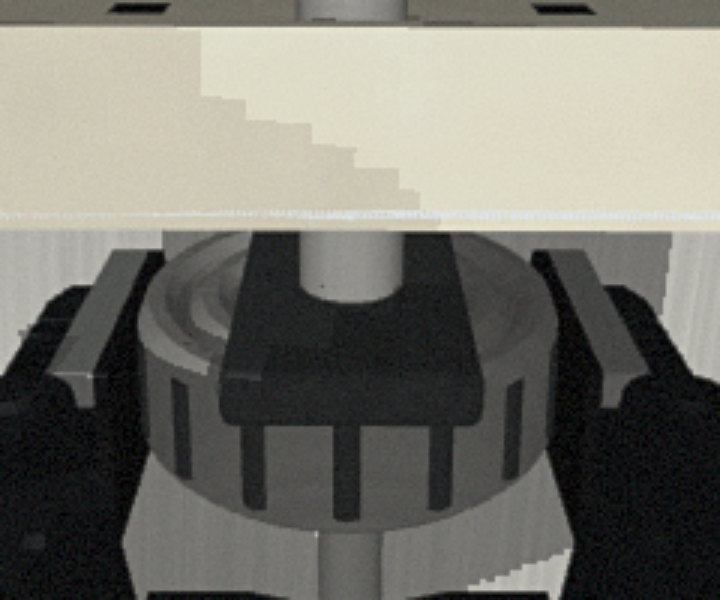

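View pics/s8c.png

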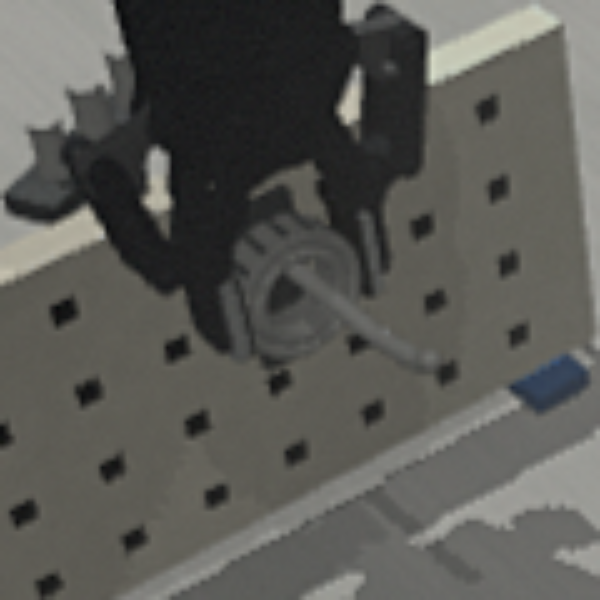

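Call:
apply_moves(series=[{"slide":[-1.5,0,0],"rotation":[0,0,0],"claw":0.9},{"slide":[-3,0,0],"rotation":[0,0,0],"claw":0.9},{"slide":[-3.6,0,0],"rotation":[0,0,0],"claw":0.9},{"slide":[-3.6,0,0],"rotation":[0,0,0],"claw":0.9},{"slide":[-3.6,0,0],"rotation":[0,0,0],"claw":0.9}])

```text
time_s: 18.42
position: [0.5425, 0.3007, 0.1214]
tool_rot: [0.688, 0.725, -0.0, 0.0]
ft_force: [0.3, -3.8, 0.6]
width: 0.599
```

Run:
```python
from h import *
c=ld("s8.pkl"); W=cloud(c)
a=np.array([-.0501,.99875,0]); n=np.array([.99875,.0501,0]); o=np.array([.5425,.302,.139])
P=W[100:220,140:260].reshape(-1,3)-o
s=P@a;x=P@n;z=P[:,2];r=np.hypot(x,z)
for lo,hi in((.0155,.0195),(.0165,.019),(.022,.026),(.0225,.0255)):
  for sg,nm in ((z<-.006,"low"),(z>.006,"high"),(abs(z)<.006,"mid")):
    k=(r>lo)&(r<hi)&(abs(s)<.02)&sg
    if k.sum(): print(lo,hi,nm,k.sum(),np.percentile(s[k],[5,25,50,75]).round(4))
```

```text
0.0155 0.0195 low 40 [-0.0099 -0.0092 -0.0075 -0.0015]
0.0155 0.0195 high 43 [-0.0159 -0.0106 -0.0093 -0.0085]
0.0155 0.0195 mid 30 [-0.0109 -0.0088 -0.007  -0.0033]
0.0165 0.019 low 21 [-0.0099 -0.0095 -0.0083 -0.0063]
0.0165 0.019 high 23 [-0.0109 -0.0099 -0.0092 -0.0085]
0.0165 0.019 mid 20 [-0.0109 -0.0085 -0.0072 -0.0041]
0.022 0.026 low 35 [-0.0114 -0.0098 -0.0085 -0.0075]
0.022 0.026 high 70 [-0.0103 -0.0091 -0.0079 -0.0005]
0.022 0.026 mid 20 [-0.0136 -0.0115 -0.0091 -0.0074]
0.0225 0.0255 low 26 [-0.0113 -0.01   -0.0084 -0.0075]
0.0225 0.0255 high 49 [-0.0102 -0.0092 -0.0083 -0.0017]
0.0225 0.0255 mid 13 [-0.0127 -0.0097 -0.0091 -0.0072]
```

Call:
apply_moves(series=[{"slide":[-0.8,0,0],"rotation":[0,0,0],"claw":0.9},{"slide":[-0.8,0,0],"rotation":[0,0,0],"claw":0.3},{"slide":[-0.8,0,0],"rotation":[0,0,0],"claw":0.15},{"slide":[-0.8,0,0],"rotation":[0,0,0],"claw":0.15},{"slide":[-0.8,0,0],"rotation":[0,0,0],"claw":0.15},{"slide":[-0.8,0,-40],"rotation":[0,0,0],"claw":0.15},{"slide":[-0.8,0,-75],"rotation":[0,0,0],"claw":0.15},{"slide":[-35,0,-75],"rotation":[0,0,0],"claw":0.15},{"slide":[-70,0,-75],"rotation":[0,0,0],"claw":0.15},{"slide":[-70,0,-75],"rotation":[0,0,0],"claw":0.15},{"slide":[-70,0,-75],"rotation":[0,0,0],"claw":0.15},{"slide":[-70,0,-75],"rotation":[0,0,0],"claw":0.15}])

```text
time_s: 19.42
position: [0.546, 0.2314, 0.1964]
tool_rot: [0.689, 0.725, 0.0, -0.0]
ft_force: [0.1, 0.6, 0.5]
width: 0.846
```

Run:
```python
exec(open("st.py").read())
c=snap("wrist","w11")
for zm in (.002,.008):print("cage",ringfit(c,150,500,50,380,.0265,92.9,np.array([.543,.304,.139]),zm))
c=snap("side","s9"); cv2.imwrite("pics/s9c.png",cv2.resize(c["pixels"][100:220,140:260],None,fx=5,fy=5))
print(delta(s["position"],s["tool_rot"],[.5715,-.173,.125],100))
```

```text
t 19.4167 p [0.546  0.2314 0.1964] th 92.96 z [-1.e-04  7.e-04 -1.e+00] F [0.1  0.58 0.5 ] M [ 0.02 -0.04  0.02] w 0.846
cage (array([0.5442, 0.3023, 0.1371]), np.int64(3621), np.float64(0.0169))
cage (array([0.5442, 0.3023, 0.1371]), np.int64(3548), np.float64(0.0169))
(array([-405.2,    4.6,   71.1]), array([ 0.  , -0.04, -7.04]))
```

View pics/w11.png

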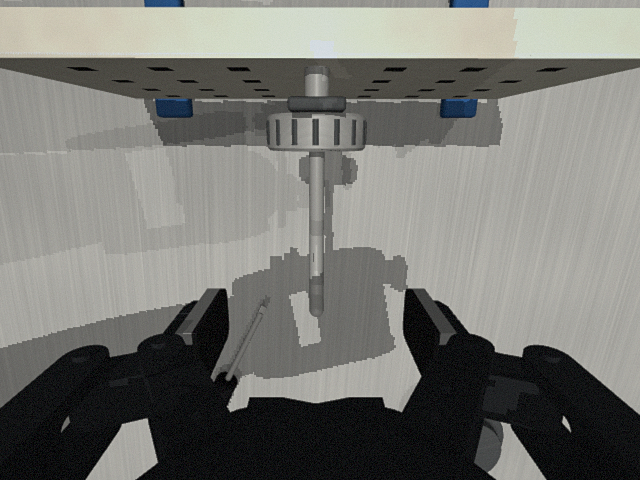

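View pics/s9c.png

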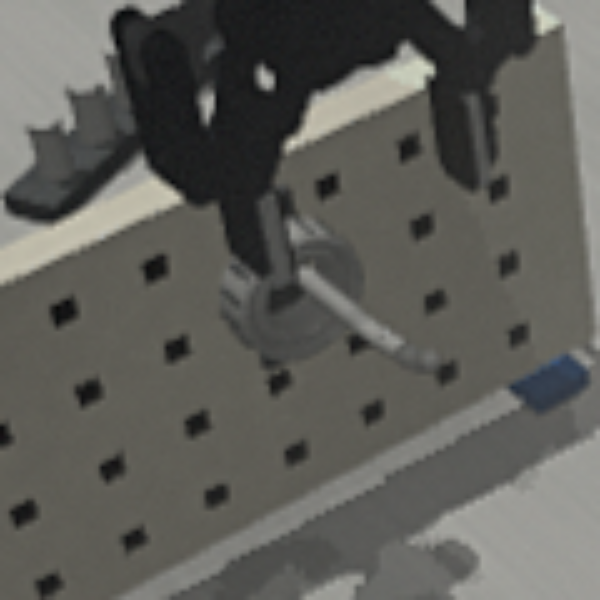

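Call:
apply_moves(series=[{"slide":[-35,0,0],"rotation":[0,0,0],"claw":0},{"slide":[-75,1,10],"rotation":[0,0,-3],"claw":0},{"slide":[-115,1,20],"rotation":[0,0,-7],"claw":0},{"slide":[-155,2,30],"rotation":[0,0,-7],"claw":0},{"slide":[-195,2,40],"rotation":[0,0,-7],"claw":0},{"slide":[-235,3,50],"rotation":[0,0,-7],"claw":0},{"slide":[-274,3,60],"rotation":[0,0,-7],"claw":0},{"slide":[-313,4,65],"rotation":[0,0,-7],"claw":0},{"slide":[-352,4,68],"rotation":[0,0,-7],"claw":0},{"slide":[-385,4.5,70],"rotation":[0,0,-7],"claw":0},{"slide":[-405,4.5,71],"rotation":[0,0,-7],"claw":0},{"slide":[-405,4.5,71],"rotation":[0,0,-7],"claw":0},{"slide":[-405,4.5,71],"rotation":[0,0,-7],"claw":0},{"slide":[-405,4.5,71],"rotation":[0,0,-7],"claw":0}])

```text
time_s: 20.68
position: [0.5718, -0.1717, 0.125]
tool_rot: [0.642, 0.766, 0.0, -0.001]
ft_force: [0.7, -0.5, -0.8]
width: 0.998
```

Run:
```python
exec(open("st.py").read())
c=snap("wrist","w12")
print(ringfit(c,180,460,150,420,.034,100,np.array([.5716,-.173,.0525])))
print(delta(s["position"],s["tool_rot"],[.5715,-.173,.030],100))
```

```text
t 20.6833 p [ 0.5718 -0.1717  0.125 ] th 100.06 z [-7.e-04  9.e-04 -1.e+00] F [ 0.66 -0.49 -0.78] M [ 0.03  0.01 -0.03] w 0.998
(array([ 0.5721, -0.172 ,  0.0528]), np.int64(3211), np.float64(0.0169))
(array([-1.4, -0.5, 95. ]), array([-0.03, -0.06,  0.06]))
```

View pics/w12.png

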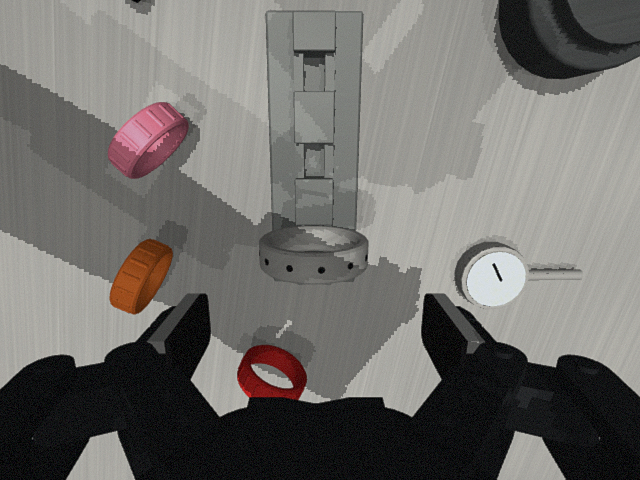

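Call:
apply_moves(series=[{"slide":[-1,-1.2,35],"rotation":[0,0,0],"claw":0},{"slide":[-1,-1.2,70],"rotation":[0,0,0],"claw":0},{"slide":[-1,-1.2,89],"rotation":[0,0,0],"claw":0},{"slide":[-1,-1.2,93],"rotation":[0,0,0],"claw":0},{"slide":[-1,-1.2,93],"rotation":[0,0,0],"claw":0},{"slide":[-1,-1.2,93],"rotation":[0,0,0],"claw":0.9},{"slide":[-1,-1.2,93],"rotation":[0,0,0],"claw":0.9},{"slide":[-1,-1.2,93],"rotation":[0,0,0],"claw":0.9},{"slide":[-1,-1.2,93],"rotation":[0,0,0],"claw":0.9},{"slide":[-1,-1.2,93],"rotation":[0,0,0],"claw":0.9}])

```text
time_s: 21.57
position: [0.572, -0.1749, 0.0352]
tool_rot: [0.643, 0.766, 0.0, 0.002]
ft_force: [-2.5, -0.3, 6.4]
width: 0.775
```

Call:
apply_moves(series=[{"slide":[0,0,-20],"rotation":[0,0,0],"claw":0.9},{"slide":[0,0,-50],"rotation":[0,0,0],"claw":0.9},{"slide":[0,0,-85],"rotation":[0,0,0],"claw":0.9},{"slide":[0,0,-102],"rotation":[0,0,0],"claw":0.9},{"slide":[38,4,-102],"rotation":[0,0,1],"claw":0.9},{"slide":[76,8,-102],"rotation":[0,0,3],"claw":0.9},{"slide":[115,12,-102],"rotation":[0,0,5],"claw":0.9},{"slide":[154,17,-102],"rotation":[0,0,7],"claw":0.9},{"slide":[193,21,-102],"rotation":[0,0,7],"claw":0.9},{"slide":[232,26,-102],"rotation":[0,0,7],"claw":0.9},{"slide":[271,31,-102],"rotation":[0,0,7],"claw":0.9},{"slide":[310,35,-102],"rotation":[0,0,7],"claw":0.9},{"slide":[337,37.5,-102],"rotation":[0,0,7],"claw":0.9},{"slide":[337,37.5,-102],"rotation":[0,0,7],"claw":0.9},{"slide":[337,37.5,-102],"rotation":[0,0,7],"claw":0.9},{"slide":[337,37.5,-102],"rotation":[0,0,7],"claw":0.9}])

```text
time_s: 22.9
position: [0.5493, 0.164, 0.1347]
tool_rot: [0.688, 0.725, 0.0, 0.0]
ft_force: [-0.4, -0.4, -0.9]
width: 0.769
```

Run:
```python
exec(open("st.py").read())
c=snap("wrist","w13"); p=s["position"]
for zm in (0.005,.015): print(ringfit(c,210,430,250,400,.034,92.9,p+[0,0,.018],zm))
W=cloud(c)
for v in range(60,222,40):
    row=W[v,300:335]; k=row[:,2]>.14; print(v,(300+np.where(k)[0]).mean() if k.any() else None,row[k][:,[0,1]].mean(0).round(4),row[k][:,2].max().round(4))
```

```text
t 22.9 p [0.5493 0.164  0.1347] th 93.02 z [ 1.e-03 -1.e-04 -1.e+00] F [-0.37 -0.4  -0.88] M [ 0.01 -0.03 -0.02] w 0.769
(array([0.5509, 0.1668, 0.1521]), np.int64(9358), np.float64(0.0169))
(array([0.5509, 0.1669, 0.1521]), np.int64(8594), np.float64(0.0164))
60 317.5 [0.5468 0.2558] 0.1554
100 317.5 [0.5474 0.244 ] 0.1545
140 317.0 [0.5479 0.2314] 0.1567
180 317.0 [0.5486 0.2185] 0.1597
220 317.0 [0.5493 0.206 ] 0.1645
```

View pics/w13.png

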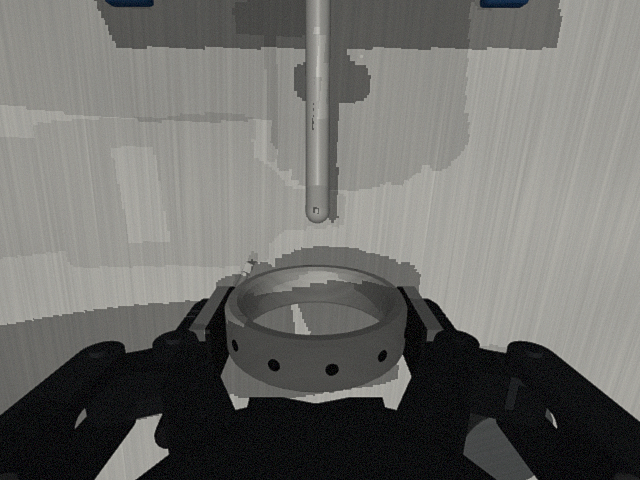

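Call:
apply_moves(series=[{"slide":[12,0.3,0],"rotation":[0,0,0],"claw":0.9},{"slide":[26,0.3,0],"rotation":[0,0,0],"claw":0.9},{"slide":[40,0.3,0],"rotation":[0,0,0],"claw":0.9},{"slide":[54,0.3,0],"rotation":[0,0,0],"claw":0.9},{"slide":[68,0.3,0],"rotation":[0,0,0],"claw":0.9},{"slide":[78,0.3,0],"rotation":[0,0,0],"claw":0.9},{"slide":[84,0.3,0],"rotation":[0,0,0],"claw":0.9},{"slide":[84,0.3,8],"rotation":[0,0,0],"claw":0.9},{"slide":[84,0.3,13.5],"rotation":[0,0,0],"claw":0.9},{"slide":[84,0.3,15],"rotation":[0,0,0],"claw":0.9},{"slide":[84,0.3,15],"rotation":[0,0,0],"claw":0.9},{"slide":[84,0.3,15],"rotation":[0,0,0],"claw":0.9},{"slide":[84,0.3,15],"rotation":[0,0,0],"claw":0.9}])

```text
time_s: 24.03
position: [0.5453, 0.2476, 0.1195]
tool_rot: [0.689, 0.725, 0.0, 0.0]
ft_force: [-0.4, 0.2, -1.3]
width: 0.775
```

Run:
```python
exec(open("st.py").read())
c=snap("wrist","w14"); p=s["position"]
for zm in (0.005,.015): print("outer",ringfit(c,210,430,250,400,.034,92.9,p+[0,0,.018],zm))
for zm in (0.005,.012): print("cage",ringfit(c,200,440,140,252,.0265,92.9,np.array([.5435,.303,.137]),zm))
```

```text
t 24.0333 p [0.5453 0.2476 0.1195] th 92.95 z [ 2.e-04 -0.e+00 -1.e+00] F [-0.4   0.19 -1.29] M [-0.02 -0.    0.05] w 0.775
outer (array([0.5469, 0.2504, 0.1369]), np.int64(9352), np.float64(0.0167))
outer (array([0.5469, 0.2505, 0.1369]), np.int64(8577), np.float64(0.0164))
cage (array([0.5443, 0.3024, 0.1371]), np.int64(9194), np.float64(0.0166))
cage (array([0.5443, 0.3024, 0.1371]), np.int64(8867), np.float64(0.0166))
```

View pics/w14.png

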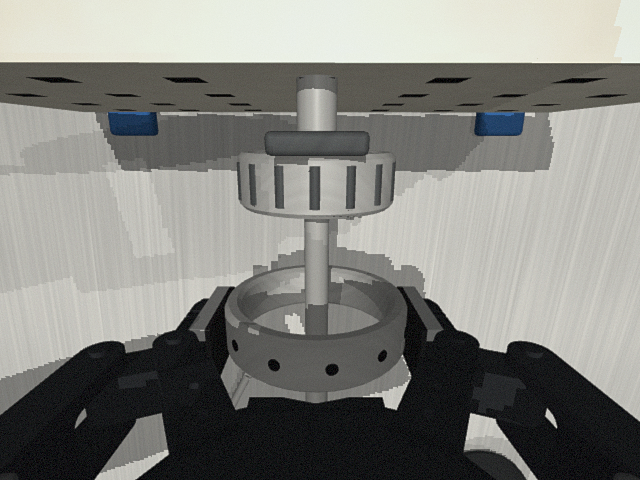

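Call:
apply_moves(series=[{"slide":[10,0,-0.2],"rotation":[0,0,0],"claw":0.9},{"slide":[20,0,-0.2],"rotation":[0,0,0],"claw":0.9},{"slide":[28,0,-0.2],"rotation":[0,0,0],"claw":0.9},{"slide":[32,0,-0.2],"rotation":[0,0,0],"claw":0.9},{"slide":[33,0,-0.2],"rotation":[0,0,0],"claw":0.9},{"slide":[34,0,-0.2],"rotation":[0,0,0],"claw":0.9},{"slide":[35,0,-0.2],"rotation":[0,0,0],"claw":0.9},{"slide":[36,0,-0.2],"rotation":[0,0,0],"claw":0.9},{"slide":[37,0,-0.2],"rotation":[0,0,0],"claw":0.9},{"slide":[38,0,-0.2],"rotation":[0,0,0],"claw":0.9},{"slide":[38,0,-0.2],"rotation":[0,0,0],"claw":0.9}])

```text
time_s: 25.0
position: [0.5431, 0.286, 0.1196]
tool_rot: [0.688, 0.725, 0.0, -0.0]
ft_force: [-0.1, -0.1, -1.5]
width: 0.769
```

Run:
```python
exec(open("st.py").read())
c=snap("wrist","w15"); cv2.imwrite("pics/w15c.png",cv2.resize(c["pixels"][200:400,200:440],None,fx=3,fy=3))
```

```text
t 25.0 p [0.5431 0.286  0.1196] th 92.98 z [-0.  0. -1.] F [-0.15 -0.14 -1.5 ] M [-0.06  0.06 -0.01] w 0.769
```

View pics/w15c.png

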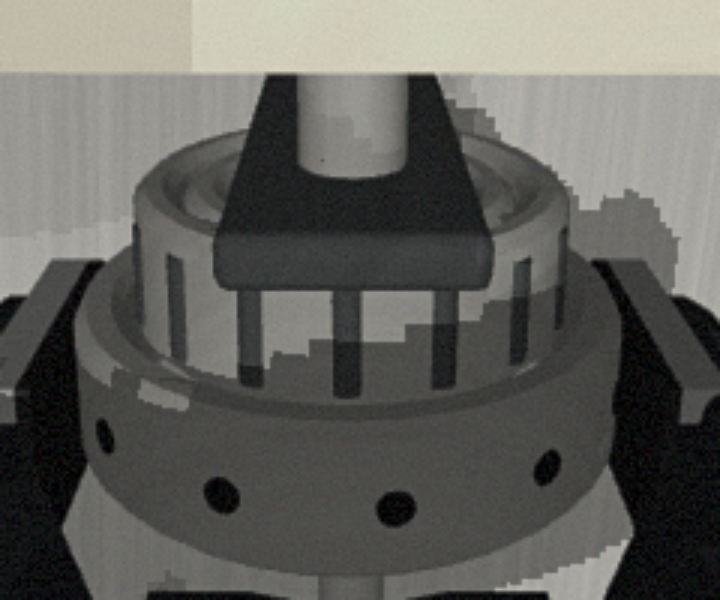

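Call:
apply_moves(series=[{"slide":[1,0.3,0],"rotation":[0,0,0],"claw":0.9},{"slide":[2,0.4,0],"rotation":[0,0,0],"claw":0.9},{"slide":[3,0.4,0],"rotation":[0,0,0],"claw":0.9},{"slide":[4,0.4,0],"rotation":[0,0,0],"claw":0.9},{"slide":[5,0.4,0],"rotation":[0,0,0],"claw":0.9},{"slide":[6,0.4,0],"rotation":[0,0,0],"claw":0.9},{"slide":[6,0.4,0],"rotation":[0,0,0],"claw":0.9}])

```text
time_s: 25.63
position: [0.5431, 0.2922, 0.1196]
tool_rot: [0.688, 0.725, 0.0, -0.0]
ft_force: [0.2, 0.2, -1.1]
width: 0.771
```

Call:
apply_moves(series=[{"slide":[1,0,0],"rotation":[0,0,0],"claw":0.9},{"slide":[2,0,0],"rotation":[0,0,0],"claw":0.9},{"slide":[3,0,0],"rotation":[0,0,0],"claw":0.9},{"slide":[4,0,0],"rotation":[0,0,0],"claw":0.9},{"slide":[5,0,0],"rotation":[0,0,0],"claw":0.9},{"slide":[6,0,0],"rotation":[0,0,0],"claw":0.9},{"slide":[6,0,0],"rotation":[0,0,0],"claw":0.9}])

```text
time_s: 26.22
position: [0.5428, 0.2982, 0.1197]
tool_rot: [0.688, 0.725, 0.0, -0.0]
ft_force: [-0.1, -0.5, -2.1]
width: 0.772
```

Call:
apply_moves(series=[{"slide":[0.6,0,0],"rotation":[0,0,0],"claw":0.9},{"slide":[1.2,0,0],"rotation":[0,0,0],"claw":0.9},{"slide":[1.8,0,0],"rotation":[0,0,0],"claw":0.9},{"slide":[2.4,0,0],"rotation":[0,0,0],"claw":0.9},{"slide":[3,0,0],"rotation":[0,0,0],"claw":0.9},{"slide":[3.6,0,0],"rotation":[0,0,0],"claw":0.9},{"slide":[4,0,0],"rotation":[0,0,0],"claw":0.9},{"slide":[4,0,0],"rotation":[0,0,0],"claw":0.9}])

```text
time_s: 26.88
position: [0.5427, 0.3003, 0.1196]
tool_rot: [0.688, 0.726, -0.002, 0.001]
ft_force: [-0.9, -6.6, 0.3]
width: 0.769
```

Call:
apply_moves(series=[{"slide":[0.8,0,0],"rotation":[0,0,0],"claw":0.9},{"slide":[1.6,0,0],"rotation":[0,0,0],"claw":0.9},{"slide":[2,0,0],"rotation":[0,0,0],"claw":0.9},{"slide":[2,0,0],"rotation":[0,0,0],"claw":0.9},{"slide":[2,0,0],"rotation":[0,0,0],"claw":0.9},{"slide":[2,0,0],"rotation":[0,0,0],"claw":0.9}])

```text
time_s: 27.38
position: [0.5427, 0.3003, 0.1196]
tool_rot: [0.688, 0.726, -0.003, 0.002]
ft_force: [-1.0, -10.8, 2.3]
width: 0.765
```

Run:
```python
exec(open("st.py").read())
c=snap("wrist","w16"); cv2.imwrite("pics/w16c.png",cv2.resize(c["pixels"][200:400,200:440],None,fx=3,fy=3))
c=snap("side","s10"); cv2.imwrite("pics/s10c.png",cv2.resize(c["pixels"][100:220,140:260],None,fx=5,fy=5))
```

```text
t 27.3833 p [0.5427 0.3003 0.1196] th 93.04 z [-0.0014 -0.0079 -1.    ] F [ -1.   -10.77   2.26] M [-1.76  0.    0.06] w 0.765
```

View pics/w16c.png

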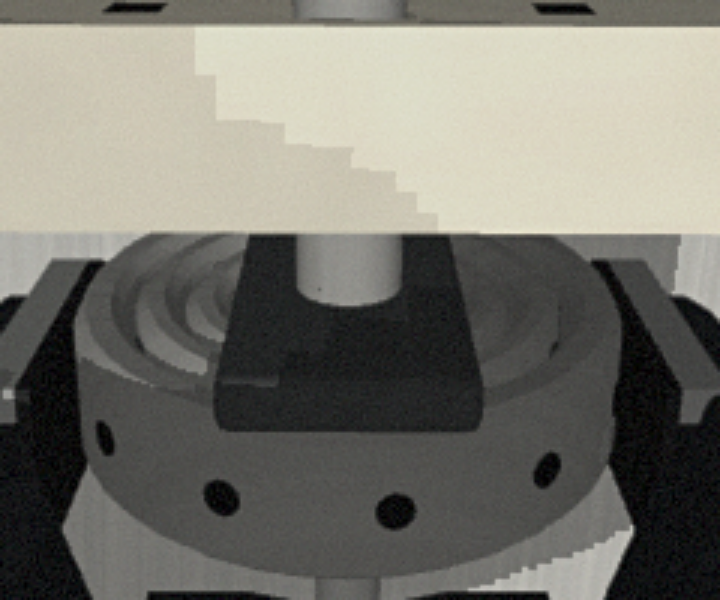

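View pics/s10c.png

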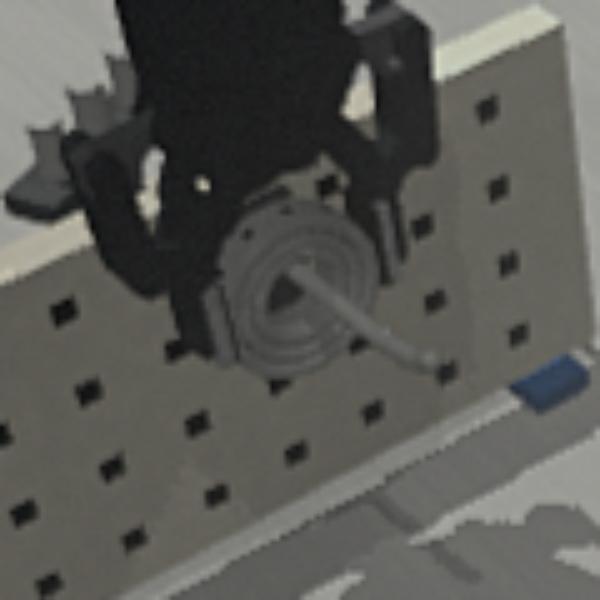

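Call:
apply_moves(series=[{"slide":[-1.5,0,0],"rotation":[0,0,0],"claw":0.9},{"slide":[-3,0,0],"rotation":[0,0,0],"claw":0.9},{"slide":[-4,0,0],"rotation":[0,0,0],"claw":0.9},{"slide":[-4,0,0],"rotation":[0,0,0],"claw":0.9},{"slide":[-4,0,0],"rotation":[0,0,0],"claw":0.9}])

```text
time_s: 27.9
position: [0.5428, 0.3003, 0.1197]
tool_rot: [0.688, 0.725, 0.0, 0.0]
ft_force: [0.1, -1.8, -1.1]
width: 0.768
```

Call:
apply_moves(series=[{"slide":[0,0,0],"rotation":[0,0,0],"claw":0},{"slide":[0,0,0],"rotation":[0,0,0],"claw":0},{"slide":[0,0,0],"rotation":[0,0,0],"claw":0},{"slide":[0,0,0],"rotation":[0,0,0],"claw":0},{"slide":[0,0,0],"rotation":[0,0,0],"claw":0},{"slide":[0,0,-30],"rotation":[0,0,0],"claw":0},{"slide":[0,0,-70],"rotation":[0,0,0],"claw":0},{"slide":[0,0,-85],"rotation":[0,0,0],"claw":0},{"slide":[-35,0,-85],"rotation":[0,0,0],"claw":0},{"slide":[-70,0,-85],"rotation":[0,0,0],"claw":0},{"slide":[-75,0,-85],"rotation":[0,0,0],"claw":0},{"slide":[-75,0,-85],"rotation":[0,0,0],"claw":0},{"slide":[-75,0,-85],"rotation":[0,0,0],"claw":0}])

```text
time_s: 28.98
position: [0.5466, 0.2252, 0.2046]
tool_rot: [0.689, 0.725, 0.0, -0.0]
ft_force: [-0.4, 1.3, -0.5]
width: 1.002
```

Run:
```python
exec(open("st.py").read())
c=snap("wrist","w17")
print("outer",ringfit(c,150,500,50,380,.034,92.9,np.array([.543,.303,.136]),.008))
c=snap("side","s11"); cv2.imwrite("pics/s11c.png",cv2.resize(c["pixels"][100:220,140:260],None,fx=5,fy=5))
W=cloud(c)
a=np.array([-.0501,.99875,0]); n=np.array([.99875,.0501,0]); o=np.array([.5435,.302,.137])
P=W[100:220,140:260].reshape(-1,3)-o
s=P@a;x=P@n;z=P[:,2];r=np.hypot(x,z)
for nm,lo,hi,dz in(("inner",.016,.0185,.002),("cage",.0225,.025,0),("outer",.029,.033,-.0015)):
    r=np.hypot(x,z-dz); k=(r>lo)&(r<hi)&(s>-.02)&(s<0)
    for q,l in((z<-.008,"low"),(z>.008,"high"),(abs(z)<.008,"mid")): print(nm,l,(k&q).sum(),np.median(s[k&q]).round(4) if (k&q).any() else None)
```

```text
t 28.9833 p [0.5466 0.2252 0.2046] th 92.94 z [-1.e-04  7.e-04 -1.e+00] F [-0.43  1.34 -0.54] M [ 0.04  0.01 -0.01] w 1.002
outer (array([0.5442, 0.3024, 0.1352]), np.int64(4515), np.float64(0.0174))
inner low 11 -0.0082
inner high 20 -0.0088
inner mid 18 -0.0096
cage low 25 -0.0086
cage high 26 -0.0089
cage mid 24 -0.0086
outer low 55 -0.009
outer high 61 -0.0089
outer mid 35 -0.009
```

View pics/w17.png

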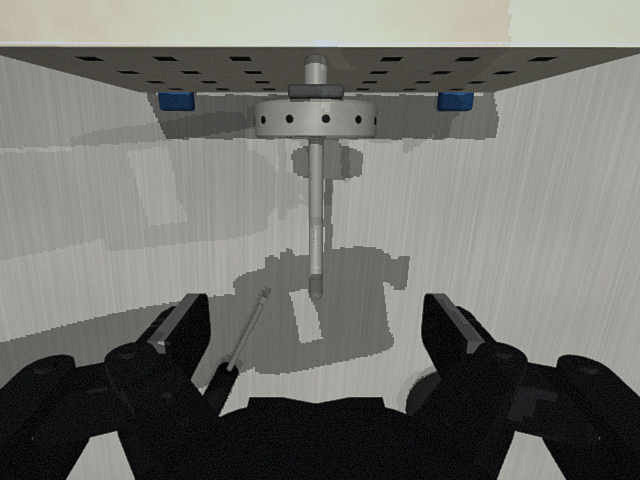

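View pics/s11c.png

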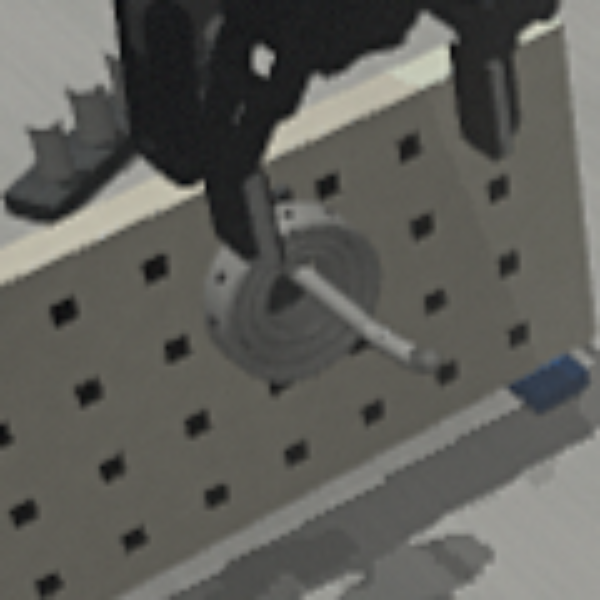

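All flush and nested, and the gripper is clear. Handing in.

Run:
```python
from plant import env
print(env.hand_in())
```

```text
the job is handed in; nothing more can be done
None
```

All three rings are hanging nested on the hook, inner race, then cage, then outer race, and I handed the job in just after 29 s. No verdict came back.

- **Pressing:** I pushed each ring along the hook until it stopped at the back plate. The wrist read about 12 N for the inner race, 13 N for the cage and 11 N for the outer race, each held for several control rows. These are readings from the end of each move, so I did not record peaks inside a move, but no reading came near 25 N.
- **Nest:** In the last side view the front faces of all three rings sit within about 1 mm of each other along the axis. Measured from the wrist camera as each was hung, the centres drop by less than 2 mm from ring to ring (z about 138.7, 137.1 and 135.2 mm) and line up sideways to about 0.2 mm.
- **End state:** The gripper was open and clear of everything. I did not go near the hub, screwdriver, gauge or coloured look-alikes, but I did not re-measure their positions at the end.
- **Disagreement:** The cage stopped with the tool about 1.3 mm short of where the inner race had, and the outer race about 1.7 mm short. I put this down to small differences in how each ring sat in the gripper, because the flushness check showed no gap.

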